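Square a glass test plate into the corner of an alignment stage

ROBOT

A 6-joint arm with a two-finger parallel gripper is mounted at the origin on the work surface; the furniture and walls round the work are solid. World frame = base frame: x ahead of the robot, y to its left, z up, the work surface at z = 0. Lengths are in m, angles in rad, forces in N, time in s.
With the tool pointing down it reaches from about 0.225 to 0.875 m from the base axis. Payload 3.4 kg.
Tool frame: the origin (TCP) lies on the centre line of the jaws, within the pads' length; the fingertips stand 17 mm ahead of it and the grasp point (between the pads) lies 2 mm behind it; z points along the fingers, y is the line along which they close (so a half turn about z gives the same grasp; the last joint's range is limited). The gripper opens to 85 mm and grips with 20 to 120 N. Pads are 22 mm wide; open, the fingers measure 114 mm over their backs; the gripper's body (76 mm by 85 mm) begins 54 mm behind the grasp point. The pads swing forward as they close: fully open they stand 13 mm farther back than shut.
Start: joints at [-1.225, 0.276, 1.505, -0, 1.361, -0.121], TCP at [0.259, -0.514, 0.248] pointing down, gripper open.
Joint ranges: [-2.89, 2.89], [-0.75, 2.08], [0.22, 2.7], [-1.18, 4.32], [0.11, 2.71], [-2.7, 2.7]. Speed limits (rad/s): [2.57, 2.57, 3.14, 3.14, 3.14, 3.14].

INTERFACE

Orientations are given as [roll, pitch, yaw] about the fixed x, y, z axes, in that order (R = Rz(yaw) Ry(pitch) Rx(roll)).
In Python, from station import state, grab_frame, job_done, silhouettes gives the robot as it stands. The module is installed in compiled form; this text tells all that it offers.
- The arm moves only by the tool move_arm, never from a script. Its argument "targets" is a list of rows, each an object of numbers: "dx", "dy", "dz": the shift along the tool's x, y, z in m; "ax", "ay", "az": the turn, a rotation vector about the tool's x, y, z in rad. In form: [{"dx": .., "dy": .., "dz": .., "ax": .., "ay": .., "az": ..}, ...]. A call has 1 to 20 rows; each row is the pose to reach, as a shift and turn from the pose commanded when the call began, along the tool's axes at that moment; what a row does not reach only later rows make up. A row lasts 1/10 s, in which the tool goes at most 50 mm and 8.59 degrees, less where a joint would pass 70% of its speed; a pose out of reach is approached as far as the arm can. A call with a gripper value outside its range is refused whole. "jaw" is the closure in counts, from 0 (fully open) to 255 (shut), set as the call begins (left out, the last holds). The fingers move at their own pace and stop on an object; "force" is the grip in N (left out, the last holds). Time passes only in rows, so rows that repeat a pose let the fingers close. It gives the time, the measured TCP pose, the force, the opening and the grip force at its end, in the units of the state.
- state(): the state, without advancing time (a new reading comes with each control period).
- grab_frame(name): name is "side" or "top"; returns a dict with "pixels" (480x640x3 uint8, blue, green, red), "z_map" (480x640 float32, m along the optical axis (not along the pixel's ray), 0 where there is no reading), "fx", "fy", "cx", "cy" (pixels), "extrinsics" (4x4, takes a point from camera to world coordinates). Camera axes: x right, y down, z forward; pixel columns grow to the right and rows downward; lengths in m; the calibration is good to about 2 mm. A picture is of the moment at which its call begins.
- job_done(): hands the job in; it is judged then, once.
Trained networks look in the newest picture that a camera, given by its name, has taken for a name from the list of things; names that differ only in an ending like _2 or _b are one class to them, and where a whole thing is asked for, a point or a joint stands for the part that bears it (a point fixed in the world has none). Each returns a list of dicts, best first, with "confidence" (0 to 1); they miss things now and then, are a little off and sometimes report something else, mostly with a low value. They report only what shows in the picture. A call takes as long as a camera call. They do not tell look-alikes from the thing itself.
- silhouettes(camera, label): "mask" (480x640 bool, what is visible of it) and "rect" ([centre column, centre row, width, height] in pixels, round what is visible of it).
The state is a dict: "t": time; "joint_positions": joint angles; "qvel": joint speeds; "effort": joint torques, N m; "tool_pos": TCP position; "tcp_rot": TCP orientation; "ft_force": force on the tool from outside, world axes, zero at the start; "moment": the same for the moment, N m; "gripper_width": opening from 0.0 (shut) to 1.0 (fully open); "finger_force": force on a finger pad.
Only numpy, scipy, OpenCV 4.12 (cv2) and the standard library are available. Lean on these libraries where they do the work, as an engineer would, in place of code of your own. Each camera call takes 0.05 s, during which the arm holds its last target. There are 200 camera calls.

TASK

The glass test plate lies askew on the white alignment stage. Pick up the eraser and, touching the plate with nothing but the eraser, gently but firmly nudge the plate first against the back fence (press it there with about 7 to 9 N for half a second, never as much as 12 N), then along it against the side fence in the same way, so that it sits square in the corner with both edges touching. Then lay the eraser flat on the desk, off the stage, and leave the rest of the things on the desk alone.

Things in the scene. Friction and masses are not known exactly. Their poses are not given: they have to be found in the camera images.
- eraser: Eraser in a green card sleeve with a white end, a block 21 (x) x 44 (y) x 12 (z) mm, 18 g; lies flat on the desk. Origin at the centre of its underside; y along its length, z up. The tool: grip it across its 21 mm width and push with one of its end faces. It is grippy: while it presses, rubbing drags the plate down a little on the stage, so the fence feels less than the push. Contacts are stiff: a few tenths of a mm beyond touching add several N.
- glass_plate: Loose green glass plate with a thin black border, 80 (x) x 60 (y) x 6 (z) mm, 60 to 130 g; lies on the stage, its x within 0.25 rad of the stage's x. Origin at the centre of its underside, z up.
- plate_corner (a point): The plate's lower corner at its +x, -y end (40, -30, 0 mm from its origin), the one that belongs in the stage's corner.
- stage: Alignment stage fixed to the desk: aluminium bed with a white top, 160 (x) x 130 (y) x 12 (z) mm. Origin at the centre of its underside, z up; x points to the back fence, -y to the side fence. Rigid.
- corner (a point): The square corner on the stage's top where the inner faces of the two fences meet, 55 mm in x, -45 mm in y and 12 mm up from the stage's origin; its axes are the stage's.
- back_fence: Dark steel bar on the stage, 12 mm thick, 76 mm long (along the stage's y), 10 mm high above the stage's top, rigid. Origin at the middle of the lower edge of its inner face, which looks along the stage's -x; its axes are the stage's.
- side_fence: Dark steel bar on the stage, 12 mm thick, 76 mm long (along the stage's x), 10 mm high above the stage's top, rigid. Origin at the middle of the lower edge of its inner face, which looks along the stage's +y; its axes are the stage's.
- usb_stick: Blue USB stick, 18 x 50 x 9 mm, bystander; origin at the centre of its underside, y along its length.
- calculator: Dark calculator, 121 x 68 x 14 mm, bystander; origin at the centre of its underside.
- cradle: Phone cradle, 83 x 92 x 55 mm, with a black cordless phone standing in it up to 176 mm above the desk; fixed at the back left; origin at the centre of its underside. Two fixed monitors also hang over the desk, 0.12 to 0.50 m above it: one at the right from about (-0.24, -0.30) to (0.28, -0.13) in x, y, one behind from about (0.58, -0.22) to (1.0, 0.28), with their arms and pole (up to 0.41 m) between them at y below -0.2.
Mind the look-alikes: they are no part of the job. Of the things shaped like the glass_plate, the green one is meant. Leave any red look-alike of the eraser alone.

How it is judged:
By the outcome, as a careful person would: the job done as asked, in the order asked, and still so for the second after the job is handed in, with the robot touching nothing.
It also fails if it takes over 72 s, if anything falls off the work surface, if the arm or the gripper's body presses on something with over 40 N, if the wrist force passes 120 N, or if a joint passes its speed limit or range.

## Working session

There is one attempt and no reset: what is moved stays moved. The work goes in short steps, Python scripts to look and compute and a tool call to move; the robot and the scene stay as the last step left them, time stands still between calls to the robot, and variables do not carry over. Pictures are saved under pics/ and viewed, at most 10 in all, crops included, and the job is handed in when it is done.

Besides the shell and the picture viewer there is one more tool, called after "Emit:" as a command line: name --argument value ..., lists and objects as JSON in quotes. move_arm: Moves the arm, as the interface text tells. Its arguments: {"type":"object","properties":{"targets":{"type":"array","items":{"type":"object","properties":{"dx":{"type":"number"},"dy":{"type":"number"},"dz":{"type":"number"},"ax":{"type":"number"},"ay":{"type":"number"},"az":{"type":"number"}}}},"jaw":{"type":"number"},"force":{"type":"number"}},"required":["targets"]}

```bash
mkdir -p pics
cat > h.py <<'E'
import numpy as np, cv2
from station import *
def pts(f,mask):
    v,u=np.nonzero(mask&(f["z_map"]>0)); z=f["z_map"][v,u]
    P=np.c_[(u-f["cx"])/f["fx"]*z,(v-f["cy"])/f["fy"]*z,z]
    E=f["extrinsics"]; return P@E[:3,:3].T+E[:3,3],u,v
def proj(f,p):
    E=f["extrinsics"]; q=(np.atleast_2d(p)-E[:3,3])@E[:3,:3]
    return np.c_[q[:,0]/q[:,2]*f["fx"]+f["cx"],q[:,1]/q[:,2]*f["fy"]+f["cy"]]
def onplane(f,uv,z):
    E=f["extrinsics"]; uv=np.atleast_2d(uv)
    d=np.c_[(uv[:,0]-f["cx"])/f["fx"],(uv[:,1]-f["cy"])/f["fy"],np.ones(len(uv))]@E[:3,:3].T
    return E[:3,3]+d*((z-E[2,3])/d[:,2])[:,None]
E
python3 - <<'E'
from h import *
np.set_printoptions(precision=4,suppress=True)
for c in("top","side"):
    f=grab_frame(c); cv2.imwrite(f"pics/{c}0.png",f["pixels"]); print(c,f["fx"],f["extrinsics"])
    for l in("eraser","glass_plate","stage","back_fence","side_fence","usb_stick","calculator"):
        for s in silhouettes(c,l)[:3]:
            P,u,v=pts(f,s["mask"])
            if len(P)<5: print(l,'few');continue
            r=cv2.minAreaRect((P[:,:2]*1000).astype(np.float32))
            print(l,round(s["confidence"],2),np.round(s["rect"]),"z",np.percentile(P[:,2],[5,50,95]),"rect",np.round(r[0],1),np.round(r[1],1),round(r[2],1))
print(state())
E
```

```text
top 605.3747137333868 [[-0.0171 -0.9872  0.1588  0.2029]
 [-0.9996  0.0131 -0.0262 -0.0074]
 [ 0.0238 -0.1591 -0.987   1.3133]
 [ 0.      0.      0.      1.    ]]
eraser 0.69 [230. 227.  18.  14.] z [-0.0002  0.0119  0.017 ] rect [435.6 145.7] [23.4 45.5] 7.3
eraser 0.54 [366. 193.  14.  19.] z [0.0075 0.012  0.0164] rect [ 511.1 -155.7] [41.1 20.1] 3.6
glass_plate 0.62 [295. 193.  32.  43.] z [0.0139 0.0184 0.0227] rect [514.9   6.8] [59.8 83.4] 71.2
stage 0.73 [301. 187.  65.  72.] z [0.0066 0.0125 0.0226] rect [527.9  -7.9] [134.1 167.1] 85.7
back_fence 0.59 [196. 204.  21.   9.] z [-0.0003  0.0079  0.0127] rect [496.9 223.5] [49.2 22.5] 77.2
back_fence 0.5 [303. 159.  34.   6.] z [0.0165 0.0215 0.0261] rect [585.9 -19.2] [73.4 12.9] 84.3
side_fence 0.68 [194. 203.  23.   9.] z [0.0033 0.0084 0.0127] rect [496.4 223.4] [46.5 21. ] 79.2
side_fence 0.45 [324. 180.   7.  34.] z [0.0172 0.022  0.0265] rect [538.  -60.2] [13.5 74.1] 87.1
usb_stick 0.65 [193. 202.  22.  10.] z [0.0044 0.0087 0.0125] rect [496.2 225. ] [46.7 17.6] 77.6
calculator 0.7 [387. 234.  29.  28.] z [-0.0008  0.0
[... 990 characters left out ...]
 18.9] 75.0
usb_stick 0.37 [290. 202.  35.  15.] z [0.0161 0.0231 0.0259] rect [592.  -21.4] [74.4 24.5] 88.1
calculator 0.65 [424. 278.  15.  18.] z [0.001  0.0054 0.0163] rect [ 331.2 -192.7] [26.1 22.4] 25.7
{'t': 0.8, 'joint_positions': array([-1.225 ,  0.2759,  1.5049,  0.    ,  1.3607, -0.121 ]), 'qvel': array([ 0.0017, -0.003 ,  0.0013,  0.0008, -0.0011,  0.    ]), 'effort': array([  0.0018, -41.6587, -24.6084,  -0.0002,  -0.0002,  -0.    ]), 'tool_pos': array([ 0.2588, -0.5135,  0.2483]), 'tcp_rot': array([ 3.1414, -0.    ,  0.4668]), 'ft_force': array([-0.8909, -0.2797, -0.3525]), 'moment': array([-0.0598, -0.0083,  0.0272]), 'finger_force': 0.0, 'gripper_width': 0.9993939210531865}
```

View pics/top0.png

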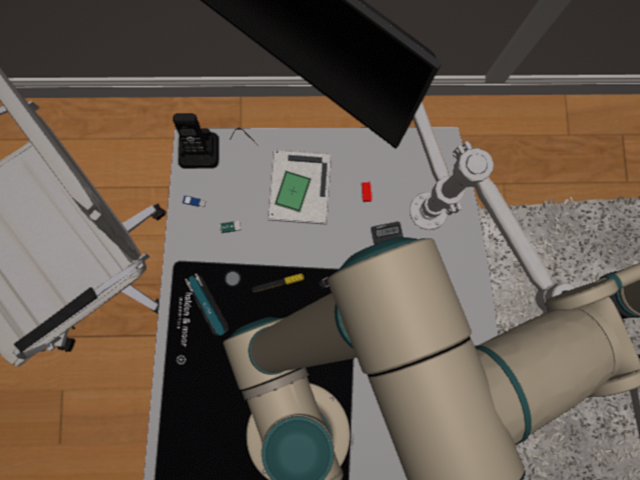

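View pics/side0.png

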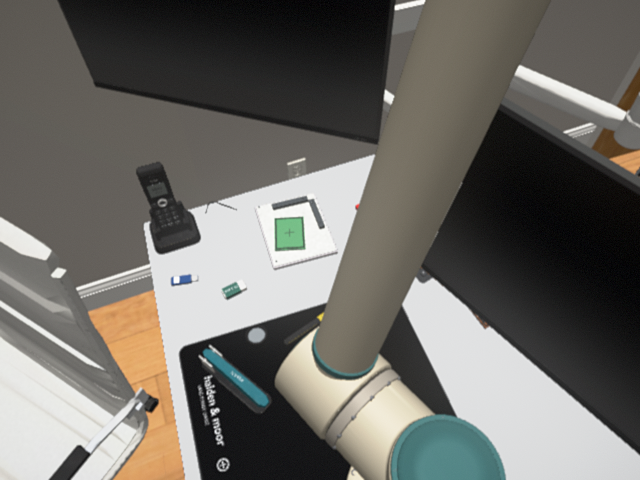

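The top picture shows the stage around (300,187) with the plate at (294,190). The green eraser is at (231,227) and the red look-alike at (366,192). The side picture shows the plate at (291,233) and the eraser at (234,290). I'll refine the poses with a silhouette fit and plan the first moves.

```bash
cat >> h.py <<'E'
from scipy.optimize import minimize
def box(x0,x1,y0,y1,z0,z1): return np.array([[x,y,z] for x in(x0,x1) for y in(y0,y1) for z in(z0,z1)])
FENCE=[box(.055,.067,-.045,.031,.012,.022),box(-.021,.055,-.057,-.045,.012,.022)]
PLATE=[box(-.04,.04,-.03,.03,.012,.018)]
ERASER=[box(-.0105,.0105,-.022,.022,0,.012)]
def render(f,boxes,p,roi,S=8):
    x0,y0,w,h=roi; im=np.zeros((h*S,w*S),np.uint8); c,s=np.cos(p[2]),np.sin(p[2])
    for b in boxes:
        q=np.c_[c*b[:,0]-s*b[:,1]+p[0],s*b[:,0]+c*b[:,1]+p[1],b[:,2]]
        uv=(proj(f,q)-[x0-.5,y0-.5])*S*16-8
        cv2.fillConvexPoly(im,cv2.convexHull(np.round(uv).astype(np.int32)),255,cv2.LINE_AA,4)
    return cv2.resize(im,(w,h),interpolation=cv2.INTER_AREA)/255.
def fit(f,boxes,p0,chan,pad=5):
    uv=np.vstack([proj(f,np.c_[b[:,:2]@np.array([[np.cos(p0[2]),np.sin(p0[2])],[-np.sin(p0[2]),np.cos(p0[2])]])+p0[:2],b[:,2]]) for b in boxes])
    x0,y0=np.floor(uv.min(0)).astype(int)-pad; x1,y1=np.ceil(uv.max(0)).astype(int)+pad
    roi=(x0,y0,x1-x0,y1-y0); T=chan(f["pixels"][y0:y1,x0:x1].astype(float))
    g=lambda d:np.sum((render(f,boxes,np.array(p0)+d*[.001,.001,.01],roi)-T)**2)
    sim=np.vstack([np.zeros(3),3*np.eye(3)])
    r=minimize(g,np.zeros(3),method="Nelder-Mead",options=dict(initial_simplex=sim,xatol=.02,fatol=.005,maxiter=300))
    return np.array(p0)+r.x*[.001,.001,.01],r.fun,T.sum()
# soft maps 0..1: dark fences / green
dark=lambda I:np.clip((140-I[...,1])/80,0,1)*(np.ptp(I,2)<30)
green=lambda I:np.clip((np.minimum(I[...,1]-I[...,2],255))/50,0,1)
def rel(st,pl):
    c,s=np.cos(st[2]),np.sin(st[2]); d=pl[:2]-st[:2]
    return np.array([c*d[0]+s*d[1],-s*d[0]+c*d[1],pl[2]-st[2]])
E
python3 - <<'E'
from h import *
np.set_printoptions(precision=4,suppress=True)
for c in("top","side"):
    f=grab_frame(c)
    s,e,n=fit(f,FENCE,[.528,-.008,-.075],dark); p,e2,n2=fit(f,PLATE,[.515,.007,-.3],green)
    print(c,"stage",s,e,n,"plate",p,e2,n2,"rel mm",rel(s,p)*[1e3,1e3,57.3])
    print("eraser",fit(f,ERASER,[.436,.146,.127],green))
    px=f["pixels"]; q=proj(f,[[.436,.146,.012],[.515,.007,.018]]).astype(int); print(q,[px[v,u] for u,v in q])
f=grab_frame("top"); m=f["pixels"][170:260,200:340]; cv2.imwrite("pics/c1.png",cv2.resize(m,None,fx=5,fy=5,interpolation=cv2.INTER_CUBIC))
P,_,_=pts(f,np.ones((480,640),bool))
k=(P[:,0]>.3)&(P[:,1]>-.4)&(P[:,1]<.3)&(P[:,2]>.1)
for z in(.1,.2,.3,.4,.5):
    q=P[k&(P[:,2]>z)&(P[:,2]<z+.1)]; print(z,len(q),q.min(0) if len(q) else '',q.max(0) if len(q) else '')
E
```

```text
top stage [ 0.5263 -0.0074 -0.0846] 75.18051951172626 418.0 plate [ 0.5145  0.0083 -0.3226] 118.99686166858899 801.3800000000001 rel mm [-13.1111  14.6332 -13.6372]
eraser (array([0.4385, 0.1457, 0.1333]), np.float64(112.3274528258362), np.float64(70.0))
[[229 226]
 [293 190]] [array([76, 84, 57], dtype=uint8), array([ 76, 106,  67], dtype=uint8)]
side stage [ 0.532  -0.0088 -0.1188] 234.52004649653978 175.625 plate [ 0.5186  0.006  -0.3295] 75.88236386005383 891.5 rel mm [-15.0073  13.1306 -12.0706]
eraser (array([0.4432, 0.1462, 0.0797]), np.float64(137.69576839677046), np.float64(162.2))
[[233 290]
 [289 233]] [array([119, 131,  85], dtype=uint8), array([114, 148, 105], dtype=uint8)]
0.1 5340 [ 0.4263 -0.3178  0.1001] [0.9016 0.2398 0.2   ]
0.2 4822 [ 0.4307 -0.3188  0.2   ] [0.8589 0.1413 0.2999]
0.3 7735 [ 0.3001 -0.3973  0.3   ] [0.7984 0.0684 0.4   ]
0.4 4602 [ 0.5742 -0.2131  0.4   ] [ 0.7374 -0.004   0.5   ]
0.5 865 [ 0.5738 -0.2122  0.5   ] [ 0.6812 -0.0755  0.5067]
```

View pics/c1.png

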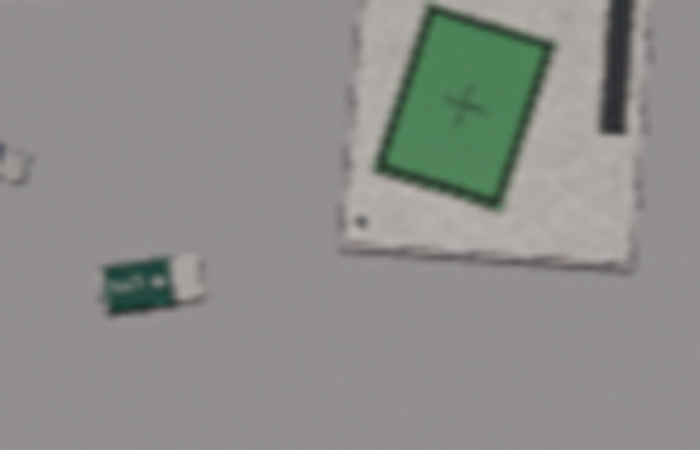

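Emit:
move_arm --targets '[{"dz": -0.05},{"dz": -0.1},{"dz": -0.15},{"dz": -0.2},{"dz": -0.25},{"dz": -0.3},{"dz": -0.32},{"dz": -0.32}]' --jaw 0 --force 40

```text
validation failed for argument at $.ta...
```

The crop shows the eraser at pixel (231,227), its white end pointing towards -y. The plate is turned about -13° relative to the stage. The move was refused, so I'll resend it with every field filled in.

Emit:
move_arm --targets '[{"dx": 0,"dy": 0,"dz": -0.05,"ax": 0,"ay": 0,"az": 0},{"dx": 0,"dy": 0,"dz": -0.1,"ax": 0,"ay": 0,"az": 0},{"dx": 0,"dy": 0,"dz": -0.15,"ax": 0,"ay": 0,"az": 0},{"dx": 0,"dy": 0,"dz": -0.2,"ax": 0,"ay": 0,"az": 0},{"dx": 0,"dy": 0,"dz": -0.25,"ax": 0,"ay": 0,"az": 0},{"dx": 0,"dy": 0,"dz": -0.3,"ax": 0,"ay": 0,"az": 0},{"dx": 0,"dy": 0,"dz": -0.32,"ax": 0,"ay": 0,"az": 0}]' --jaw 0 --force 40

```text
t: 1.65
tool_pos: [0.2587, -0.5132, 0.5737]
tcp_rot: [3.133, 0.001, 0.467]
ft_force: [0.3, 0.5, 0.2]
gripper_width: 1.0
finger_force: 0.0
```

```bash
cat >> h.py <<'E'
def wd(yaw,d):  # world delta -> tool dx,dy,dz
    c,s=np.cos(yaw),np.sin(yaw); return np.array([c*d[0]+s*d[1],s*d[0]-c*d[1],-d[2]])
E
python3 - <<'E'
from h import *
s=state(); print(s["tool_pos"],s["tcp_rot"],s["joint_positions"])
f=grab_frame("top"); e=onplane(f,[230.8,227.2],.011)[0]; print(e)
print(wd(s["tcp_rot"][2],np.r_[e[:2],.56]-s["tool_pos"]))
E
```

```text
[ 0.25867641 -0.51316629  0.57365464] [3.13298729e+00 1.02488516e-03 4.66848149e-01] [-1.22496289e+00  2.94599685e-01  6.92249644e-01  2.55892941e-05
  2.14607718e+00 -1.21005105e-01]
[0.4355412  0.14342304 0.011     ]
[ 0.45345247 -0.50672632  0.01365464]
```

Emit:
move_arm --targets '[{"dx": 0.0286,"dy": -0.032,"dz": 0,"ax": 0,"ay": 0,"az": -0.077},{"dx": 0.0571,"dy": -0.064,"dz": 0,"ax": 0,"ay": 0,"az": -0.154},{"dx": 0.0857,"dy": -0.096,"dz": 0,"ax": 0,"ay": 0,"az": -0.231},{"dx": 0.1143,"dy": -0.128,"dz": 0,"ax": 0,"ay": 0,"az": -0.308},{"dx": 0.1428,"dy": -0.16,"dz": 0,"ax": 0,"ay": 0,"az": -0.385},{"dx": 0.1714,"dy": -0.192,"dz": 0,"ax": 0,"ay": 0,"az": -0.462},{"dx": 0.2,"dy": -0.224,"dz": 0,"ax": 0,"ay": 0,"az": -0.539},{"dx": 0.2285,"dy": -0.256,"dz": 0,"ax": 0,"ay": 0,"az": -0.616},{"dx": 0.2571,"dy": -0.288,"dz": 0,"ax": 0,"ay": 0,"az": -0.693},{"dx": 0.2856,"dy": -0.32,"dz": 0,"ax": 0,"ay": 0,"az": -0.77},{"dx": 0.3142,"dy": -0.352,"dz": 0,"ax": 0,"ay": 0,"az": -0.847},{"dx": 0.3428,"dy": -0.384,"dz": 0,"ax": 0,"ay": 0,"az": -0.924},{"dx": 0.3713,"dy": -0.416,"dz": 0,"ax": 0,"ay": 0,"az": -1.0},{"dx": 0.3999,"dy": -0.448,"dz": 0,"ax": 0,"ay": 0,"az": -1.08},{"dx": 0.4284,"dy": -0.48,"dz": 0,"ax": 0,"ay": 0,"az": -1.155},{"dx": 0.457,"dy": -0.512,"dz": 0,"ax": 0,"ay": 0,"az": -1.23},{"dx": 0.457,"dy": -0.512,"dz": 0,"ax": 0,"ay": 0,"az": -1.23},{"dx": 0.457,"dy": -0.512,"dz": 0,"ax": 0,"ay": 0,"az": -1.23}]'

```text
t: 3.5
tool_pos: [0.4364, 0.1501, 0.5672]
tcp_rot: [-3.139, 0.001, 1.699]
ft_force: [-0.2, 0.6, 0.3]
gripper_width: 0.997
finger_force: 0.0
```

Emit:
move_arm --targets '[{"dx": 0,"dy": 0,"dz": 0.047,"ax": 0,"ay": 0,"az": 0},{"dx": 0,"dy": 0,"dz": 0.094,"ax": 0,"ay": 0,"az": 0},{"dx": 0,"dy": 0,"dz": 0.141,"ax": 0,"ay": 0,"az": 0},{"dx": 0,"dy": 0,"dz": 0.188,"ax": 0,"ay": 0,"az": 0},{"dx": 0,"dy": 0,"dz": 0.235,"ax": 0,"ay": 0,"az": 0},{"dx": 0,"dy": 0,"dz": 0.282,"ax": 0,"ay": 0,"az": 0},{"dx": 0,"dy": 0,"dz": 0.329,"ax": 0,"ay": 0,"az": 0},{"dx": 0,"dy": 0,"dz": 0.376,"ax": 0,"ay": 0,"az": 0},{"dx": 0,"dy": 0,"dz": 0.423,"ax": 0,"ay": 0,"az": 0},{"dx": 0,"dy": 0,"dz": 0.465,"ax": 0,"ay": 0,"az": 0},{"dx": 0,"dy": 0,"dz": 0.5,"ax": 0,"ay": 0,"az": 0},{"dx": 0,"dy": 0,"dz": 0.52,"ax": 0,"ay": 0,"az": 0},{"dx": 0,"dy": 0,"dz": 0.53,"ax": 0,"ay": 0,"az": 0},{"dx": 0,"dy": 0,"dz": 0.53,"ax": 0,"ay": 0,"az": 0}]'

```text
t: 4.9
tool_pos: [0.4358, 0.1482, 0.0377]
tcp_rot: [-3.139, 0.0, 1.695]
ft_force: [0.6, -0.6, 0.2]
gripper_width: 1.006
finger_force: 0.0
```

Run:
```python
from h import *
s=state(); print(s["tool_pos"],s["tcp_rot"],s["joint_positions"],s["ft_force"])
f=grab_frame("side"); m=f["pixels"][190:340,150:350]; cv2.imwrite("pics/c2.png",cv2.resize(m,None,fx=4,fy=4,interpolation=cv2.INTER_CUBIC))
```

```text
[0.43580918 0.14816859 0.03765033] [-3.13948920e+00  4.36319731e-04  1.69495041e+00] [ 1.76627874e-01  3.36985386e-01  2.04093924e+00 -4.69468907e-04
  7.65791526e-01  5.28130043e-02] [ 0.57005682 -0.64795724  0.23022844]
```

View pics/c2.png

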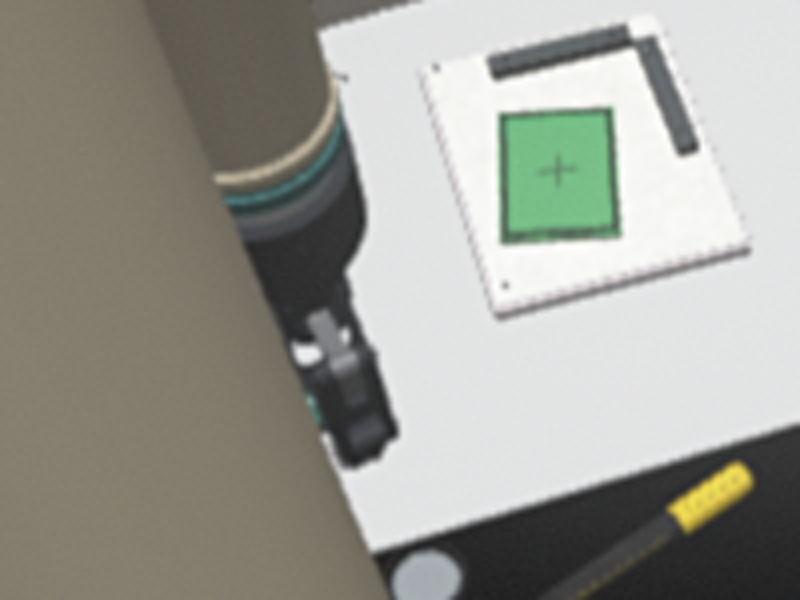

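The side crop shows the fingers straddling the eraser, with a bit of green and its white end visible near (310,380) in the crop. I'll lower the last bit and close.

Emit:
move_arm --targets '[{"dx": 0,"dy": 0,"dz": 0.009,"ax": 0,"ay": 0,"az": 0},{"dx": 0,"dy": 0,"dz": 0.018,"ax": 0,"ay": 0,"az": 0},{"dx": 0,"dy": 0,"dz": 0.018,"ax": 0,"ay": 0,"az": 0},{"dx": 0,"dy": 0,"dz": 0.018,"ax": 0,"ay": 0,"az": 0}]'

```text
t: 5.35
tool_pos: [0.4364, 0.1494, 0.0203]
tcp_rot: [-3.141, 0.0, 1.697]
ft_force: [0.4, -0.1, -0.6]
gripper_width: 1.0
finger_force: 0.0
```

Emit:
move_arm --targets '[{"dx": 0,"dy": 0,"dz": 0,"ax": 0,"ay": 0,"az": 0},{"dx": 0,"dy": 0,"dz": 0,"ax": 0,"ay": 0,"az": 0},{"dx": 0,"dy": 0,"dz": 0,"ax": 0,"ay": 0,"az": 0},{"dx": 0,"dy": 0,"dz": 0,"ax": 0,"ay": 0,"az": 0},{"dx": 0,"dy": 0,"dz": 0,"ax": 0,"ay": 0,"az": 0},{"dx": 0,"dy": 0,"dz": 0,"ax": 0,"ay": 0,"az": 0},{"dx": 0,"dy": 0,"dz": 0,"ax": 0,"ay": 0,"az": 0},{"dx": 0,"dy": 0,"dz": 0,"ax": 0,"ay": 0,"az": 0}]' --jaw 255 --force 60

```text
t: 6.15
tool_pos: [0.4367, 0.1494, 0.0207]
tcp_rot: [3.141, -0.0, 1.697]
ft_force: [-1.4, 1.0, 5.8]
gripper_width: 0.209
finger_force: 59.3
```

Emit:
move_arm --targets '[{"dx": 0,"dy": 0,"dz": -0.02,"ax": 0,"ay": 0,"az": 0},{"dx": 0,"dy": 0,"dz": -0.05,"ax": 0,"ay": 0,"az": 0},{"dx": 0,"dy": 0,"dz": -0.08,"ax": 0,"ay": 0,"az": 0},{"dx": 0,"dy": 0,"dz": -0.08,"ax": 0,"ay": 0,"az": 0},{"dx": 0,"dy": 0,"dz": -0.08,"ax": 0,"ay": 0,"az": 0}]'

```text
t: 6.65
tool_pos: [0.4365, 0.1494, 0.1005]
tcp_rot: [3.141, 0.0, 1.697]
ft_force: [-0.4, -0.4, -0.7]
gripper_width: 0.211
finger_force: 58.7
```

```bash
cat >> h.py <<'E'
# contrast maps against the white stage (local reference = bright 90th percentile)
def dark(I):
    g=I.mean(2); sat=np.ptp(I,2); t=np.clip((.85*np.percentile(g,90)-g)/(.45*np.percentile(g,90)),0,1); t[sat>22]=0; return t
def plate(I):
    g=I[...,2]; return np.clip((.9*np.percentile(g,92)-g)/(.35*np.percentile(g,92)),0,1)
def look(c,s0=(.527,-.008,-.08),p0=(.515,.007,-.32)):
    f=grab_frame(c); s,e,n=fit(f,FENCE,s0,dark,3); p,e2,n2=fit(f,PLATE,p0,plate,3)
    print(c,"stage",s,round(e/n,3),"plate",p,round(e2/n2,3),"rel",rel(s,p)); return f,s,p
E
python3 - <<'E'
from h import *
np.set_printoptions(precision=4,suppress=True)
s=state(); print(s["tool_pos"],s["tcp_rot"],s["ft_force"],s["gripper_width"])
for c in("top","side"):
    f,st,p=look(c)
    if c=="side":
        im=cv2.resize(f["pixels"],None,fx=4,fy=4,interpolation=cv2.INTER_CUBIC)
        for bs,q in((FENCE,st),(PLATE,p)):
            for b in bs:
                cc,ss=np.cos(q[2]),np.sin(q[2]); w=np.c_[cc*b[:,0]-ss*b[:,1]+q[0],ss*b[:,0]+cc*b[:,1]+q[1],b[:,2]]
                cv2.polylines(im,[cv2.convexHull(((proj(f,w)+.5)*4-.5).astype(np.int32))],True,(0,0,255),1)
        cv2.imwrite("pics/c3.png",im[720:1260,600:1400])
E
```

```text
[0.4365 0.1494 0.1005] [3.1406 0.     1.6968] [-0.4114 -0.3606 -0.7341] 0.2112830601783199
top stage [ 0.5264 -0.0073 -0.0877] 0.158 plate [ 0.5142  0.0084 -0.3228] 0.008 rel [-0.0136  0.0146 -0.2351]
side stage [ 0.5315 -0.0101 -0.0908] 0.198 plate [ 0.5186  0.0057 -0.3284] 0.021 rel [-0.0143  0.0146 -0.2376]
```

View pics/c3.png

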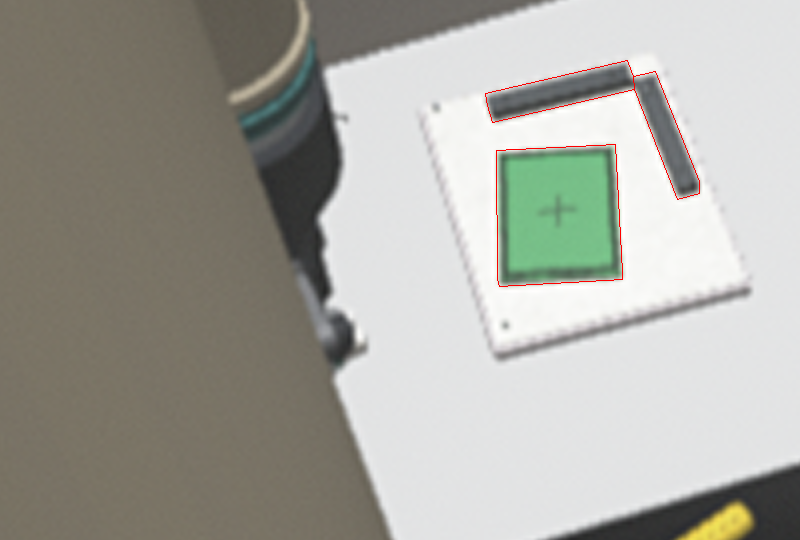

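The fit overlays the fences and plate well: both cameras put the plate at (-14, 14.6) mm and -0.236 rad relative to the stage. The eraser is held with its white end at crop (360,345). Next I'll turn it and move behind the plate.

Emit:
move_arm --targets '[{"dx": -0.0114,"dy": -0.0015,"dz": 0,"ax": 0,"ay": 0,"az": -0.113},{"dx": -0.0228,"dy": -0.0031,"dz": 0,"ax": 0,"ay": 0,"az": -0.226},{"dx": -0.0341,"dy": -0.0046,"dz": 0,"ax": 0,"ay": 0,"az": -0.339},{"dx": -0.0455,"dy": -0.0061,"dz": 0,"ax": 0,"ay": 0,"az": -0.452},{"dx": -0.0569,"dy": -0.0077,"dz": 0,"ax": 0,"ay": 0,"az": -0.565},{"dx": -0.0683,"dy": -0.0092,"dz": 0,"ax": 0,"ay": 0,"az": -0.678},{"dx": -0.0796,"dy": -0.0107,"dz": 0,"ax": 0,"ay": 0,"az": -0.791},{"dx": -0.091,"dy": -0.0123,"dz": 0,"ax": 0,"ay": 0,"az": -0.904},{"dx": -0.1024,"dy": -0.0138,"dz": 0,"ax": 0,"ay": 0,"az": -1.017},{"dx": -0.1138,"dy": -0.0153,"dz": 0,"ax": 0,"ay": 0,"az": -1.13},{"dx": -0.1251,"dy": -0.0169,"dz": 0,"ax": 0,"ay": 0,"az": -1.243},{"dx": -0.1365,"dy": -0.0184,"dz": 0,"ax": 0,"ay": 0,"az": -1.356},{"dx": -0.1365,"dy": -0.0184,"dz": 0,"ax": 0,"ay": 0,"az": -1.356},{"dx": -0.1365,"dy": -0.0184,"dz": 0,"ax": 0,"ay": 0,"az": -1.356}]'

```text
t: 8.15
tool_pos: [0.4346, 0.0118, 0.0993]
tcp_rot: [3.141, -0.002, 3.05]
ft_force: [0.0, 0.2, -1.0]
gripper_width: 0.21
finger_force: 58.7
```

Run:
```python
from h import *
np.set_printoptions(precision=4,suppress=True)
s=state(); print(s["tool_pos"],s["tcp_rot"],s["ft_force"],s["joint_positions"])
a=[]
for c in("top","side"):
    f=grab_frame(c); a.append(cv2.resize(f["pixels"][(170 if c=="top" else 190):,:][:100,220:350],None,fx=3,fy=4,interpolation=cv2.INTER_CUBIC))
cv2.imwrite("pics/c4.png",np.hstack(a))
```

```text
[0.4346 0.0118 0.0993] [ 3.1412 -0.0023  3.0496] [ 0.0134  0.2    -0.972 ] [-0.1334  0.214   2.0147  0.0003  0.9152 -1.6123]
```

View pics/c4.png

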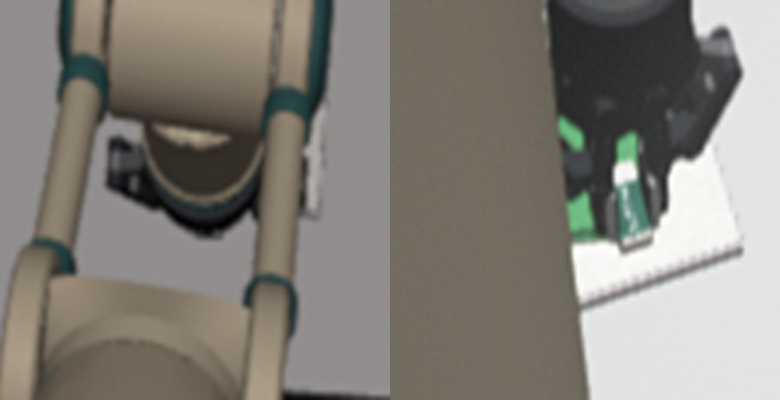

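The eraser is held level, its white end towards the plate (side view, around (630,170) of the composite). The top view is blocked. I'll descend now.

Emit:
move_arm --targets '[{"dx": 0,"dy": 0,"dz": 0.03,"ax": 0,"ay": 0,"az": 0},{"dx": 0,"dy": 0,"dz": 0.052,"ax": 0,"ay": 0,"az": 0},{"dx": 0,"dy": 0,"dz": 0.062,"ax": 0,"ay": 0,"az": 0},{"dx": 0,"dy": 0,"dz": 0.066,"ax": 0,"ay": 0,"az": 0},{"dx": 0,"dy": 0,"dz": 0.066,"ax": 0,"ay": 0,"az": 0},{"dx": 0,"dy": 0,"dz": 0.066,"ax": 0,"ay": 0,"az": 0}]'

```text
t: 8.85
tool_pos: [0.4361, 0.0117, 0.0349]
tcp_rot: [-3.141, 0.002, 3.053]
ft_force: [-0.2, 0.2, 0.3]
gripper_width: 0.211
finger_force: 58.7
```

Run:
```python
from h import *
np.set_printoptions(precision=4,suppress=True)
for i in range(3):
    f=grab_frame("side"); s=state(); print(s["tool_pos"],s["tcp_rot"],s["ft_force"])
cv2.imwrite("pics/c5.png",cv2.resize(f["pixels"][190:290,250:350],None,fx=6,fy=6,interpolation=cv2.INTER_CUBIC))
```

```text
[0.4362 0.0116 0.035 ] [-3.1415  0.0019  3.0527] [-0.6279  0.1449 -0.2716]
[0.4361 0.0116 0.0351] [-3.1414  0.002   3.0528] [-0.5309 -0.4084 -0.7164]
[0.436  0.0116 0.035 ] [-3.1414  0.0019  3.0527] [ 0.5485  0.2288 -0.5224]
```

View pics/c5.png

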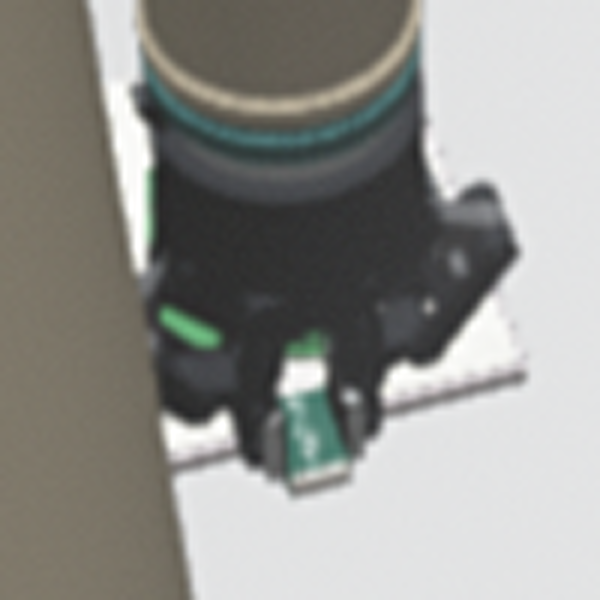

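The side view shows the eraser behind the plate, its white end at crop (305,375) and the plate's green just beyond it. I'll push along the tool's -x.

Emit:
move_arm --targets '[{"dx": -0.001,"dy": 0,"dz": 0.001,"ax": 0,"ay": 0,"az": 0},{"dx": -0.003,"dy": 0,"dz": 0.001,"ax": 0,"ay": 0,"az": 0},{"dx": -0.005,"dy": 0,"dz": 0.001,"ax": 0,"ay": 0,"az": 0},{"dx": -0.007,"dy": 0,"dz": 0.001,"ax": 0,"ay": 0,"az": 0},{"dx": -0.009,"dy": 0,"dz": 0.001,"ax": 0,"ay": 0,"az": 0},{"dx": -0.011,"dy": 0,"dz": 0.001,"ax": 0,"ay": 0,"az": 0},{"dx": -0.013,"dy": 0,"dz": 0.001,"ax": 0,"ay": 0,"az": 0},{"dx": -0.015,"dy": 0,"dz": 0.001,"ax": 0,"ay": 0,"az": 0},{"dx": -0.017,"dy": 0,"dz": 0.001,"ax": 0,"ay": 0,"az": 0},{"dx": -0.019,"dy": 0,"dz": 0.001,"ax": 0,"ay": 0,"az": 0},{"dx": -0.021,"dy": 0,"dz": 0.001,"ax": 0,"ay": 0,"az": 0},{"dx": -0.023,"dy": 0,"dz": 0.001,"ax": 0,"ay": 0,"az": 0},{"dx": -0.024,"dy": 0,"dz": 0.001,"ax": 0,"ay": 0,"az": 0},{"dx": -0.024,"dy": 0,"dz": 0.001,"ax": 0,"ay": 0,"az": 0}]'

```text
t: 10.4
tool_pos: [0.4596, 0.0094, 0.0333]
tcp_rot: [-3.142, 0.0, 3.053]
ft_force: [0.1, 0.2, -0.3]
gripper_width: 0.208
finger_force: 58.7
```

```bash
cat > seen.py <<'E'
from h import *
import sys
np.set_printoptions(precision=4,suppress=True)
# reference visible outline of the plate: save side+top crops
f=grab_frame("side"); g=grab_frame("top"); s=state(); print(s["tool_pos"],s["ft_force"])
for c,h in(("side",f),("top",g)):
    I=h["pixels"].astype(int); m=(I[...,1]-I[...,2]>25)&(I[...,1]>90)
    P,u,v=pts(h,m); k=(P[:,2]>.012)&(P[:,2]<.026)&(abs(P[:,0]-.53)<.09)&(abs(P[:,1])<.08)
    print(c,k.sum())
a=cv2.resize(f["pixels"][190:270,240:340],None,fx=4,fy=4,interpolation=cv2.INTER_CUBIC); b=cv2.resize(g["pixels"][145:225,255:355],None,fx=4,fy=4,interpolation=cv2.INTER_CUBIC)
cv2.imwrite(sys.argv[1],np.hstack([a,b]))
E
python3 seen.py pics/c6.png
```

```text
[0.4594 0.0095 0.0333] [-0.0335 -1.0568  0.3202]
side 110
top 0
```

View pics/c6.png

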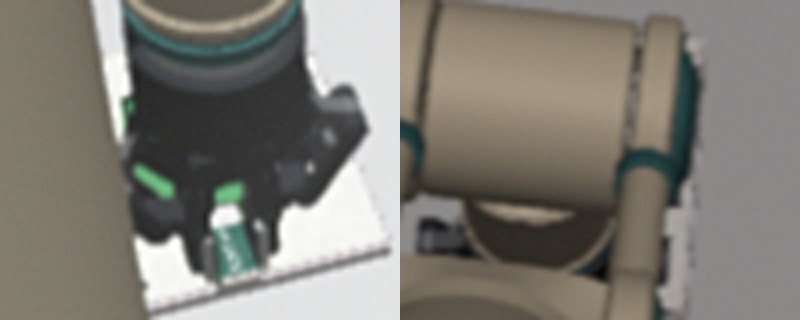

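The gripper hides most of the view. In the side half, the eraser's white end (228,212) is against the green plate (230,190). Forces are still low, so I'll continue.

Emit:
move_arm --targets '[{"dx": -0.001,"dy": 0,"dz": -0.0006,"ax": 0,"ay": 0,"az": 0},{"dx": -0.003,"dy": 0,"dz": -0.0006,"ax": 0,"ay": 0,"az": 0},{"dx": -0.005,"dy": 0,"dz": -0.0006,"ax": 0,"ay": 0,"az": 0},{"dx": -0.007,"dy": 0,"dz": -0.0006,"ax": 0,"ay": 0,"az": 0},{"dx": -0.009,"dy": 0,"dz": -0.0006,"ax": 0,"ay": 0,"az": 0},{"dx": -0.011,"dy": 0,"dz": -0.0006,"ax": 0,"ay": 0,"az": 0},{"dx": -0.012,"dy": 0,"dz": -0.0006,"ax": 0,"ay": 0,"az": 0},{"dx": -0.012,"dy": 0,"dz": -0.0006,"ax": 0,"ay": 0,"az": 0}]'

```text
t: 11.3
tool_pos: [0.4716, 0.0084, 0.0339]
tcp_rot: [-3.142, 0.0, 3.053]
ft_force: [0.1, -0.9, -0.4]
gripper_width: 0.211
finger_force: 58.7
```

```bash
python3 seen.py pics/c7.png
python3 - <<'E'
from h import *
s=state();print(s["tcp_rot"],s["joint_positions"])
E
```

```text
[0.4714 0.0084 0.0339] [-0.0089 -0.8315 -0.2932]
side 91
top 0
[-3.14151140e+00  4.30588650e-04  3.05287011e+00] [-1.29810742e-01  3.54544272e-01  2.02332331e+00 -9.18477313e-05
  7.63291507e-01 -1.61181816e+00]
```

View pics/c7.png

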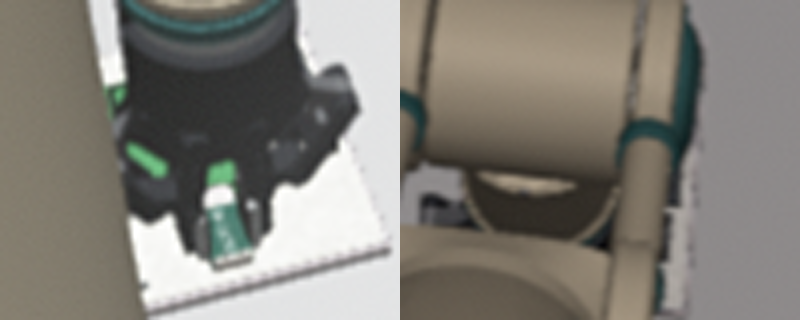

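Run:
```python
from h import *
np.set_printoptions(precision=4,suppress=True)
f=grab_frame("side")
st=np.array([.5315,-.0101,-.0895])
for n,uv,z in(("front",[240+218/4-.4,190+187/4-.4],.0252),("rear top",[240+234/4-.4,190+258/4-.4],.0252)):
    p=onplane(f,uv,z)[0]; print(n,p,rel(st,np.r_[p[:2],0]))
col=f["pixels"]
for u in(293,294,295): print(u,[tuple(int(x) for x in col[v,u]) for v in range(228,243)])
# profile along eraser axis in stage x, at the side camera, z=.0252 : R-G
x=np.arange(-.075,-.015,.002)
for x_ in x:
    p=[st[0]+np.cos(st[2])*x_-np.sin(st[2])*.0115, st[1]+np.sin(st[2])*x_+np.cos(st[2])*.0115,.0252]
    u,v=proj(f,p)[0]; print(round(x_*1e3),round(u,1),round(v,1),cv2.getRectSubPix(col[...,::-1].astype(np.float32).copy()[...,:3],(1,1),(float(u),float(v)))[0,0].astype(int))
```

```text
front [0.4999 0.0019 0.0252] [-0.0326  0.0091  0.0895]
rear top [0.4575 0.0098 0.0252] [-0.0755  0.0132  0.0895]
293 [(51, 50, 50), (50, 49, 50), (57, 63, 56), (82, 109, 74), (113, 160, 99), (127, 182, 109), (127, 184, 109), (126, 172, 112), (164, 178, 161), (231, 230, 233), (246, 246, 248), (245, 246, 247), (239, 241, 241), (204, 211, 199), (165, 174, 145)]
294 [(53, 52, 53), (50, 51, 52), (63, 73, 58), (96, 132, 86), (126, 181, 109), (131, 190, 113), (127, 186, 110), (132, 176, 120), (184, 195, 183), (240, 239, 242), (244, 244, 246), (242, 243, 244), (233, 235, 234), (198, 206, 186), (183, 190, 160)]
295 [(52, 51, 52), (51, 55, 52), (71, 89, 65), (105, 145, 92), (130, 185, 110), (133, 190, 114), (127, 185, 109), (140, 182, 129), (197, 209, 196), (244, 243, 246), (245, 245, 247), (243, 244, 245), (232, 233, 232), (179, 186, 164), (151, 162, 126)]
-75 298.9 253.7 [186 190 184]
-73 298.6 252.9 [170 186 178]
-71 298.3 252.0 [134 165 156]
-69 298.0 251.2 [131 167 157]
-67 297.7 250.4 [135 169 160]
-65 297.4 249.6 [132 167 158]
-63 297.2 248.8 [126 162 152]
-61 296.9 248.0 [118 156 146]
-59 296.6 247.2 [110 148 138]
-57 296.3 246.4 [104 144 134]
-55 296.0 245.5 [100 141 130]
-53 295.8 244.7 [101 143 131]
-51 295.5 243.9 [124 159 150]
-49 295.2 243.1 [137 171 163]
-47 294.9 242.3 [135 170 160]
-45 294.6 241.5 [153 181 173]
-43 294.4 240.8 [191 207 201]
-41 294.1 240.0 [234 235 233]
-39 293.8 239.2 [242 242 241]
-37 293.5 238.4 [246 244 244]
-35 293.3 237.6 [242 240 240]
-33 293.0 236.8 [218 219 217]
-31 292.7 236.0 [153 172 157]
-29 292.4 235.2 [113 162 124]
-27 292.2 234.5 [ 98 159 112]
-25 291.9 233.7 [ 90 145 103]
-23 291.6 232.9 [ 79 119  89]
-21 291.4 232.1 [66 90 72]
-19 291.1 231.4 [55 64 57]
-17 290.8 230.6 [51 53 52]
```

Measured gap to the square position is about 6.5 mm.

Emit:
move_arm --targets '[{"dx": -0.001,"dy": 0,"dz": 0,"ax": 0,"ay": 0,"az": 0},{"dx": -0.002,"dy": 0,"dz": 0,"ax": 0,"ay": 0,"az": 0},{"dx": -0.003,"dy": 0,"dz": 0,"ax": 0,"ay": 0,"az": 0},{"dx": -0.004,"dy": 0,"dz": 0,"ax": 0,"ay": 0,"az": 0},{"dx": -0.004,"dy": 0,"dz": 0,"ax": 0,"ay": 0,"az": 0}]'

```text
t: 11.95
tool_pos: [0.4746, 0.0081, 0.0337]
tcp_rot: [-3.142, -0.001, 3.053]
ft_force: [-2.0, -0.3, 0.2]
gripper_width: 0.212
finger_force: 58.8
```

Emit:
move_arm --targets '[{"dx": -0.0003,"dy": 0,"dz": 0,"ax": 0,"ay": 0,"az": 0},{"dx": -0.0005,"dy": 0,"dz": 0,"ax": 0,"ay": 0,"az": 0},{"dx": -0.0005,"dy": 0,"dz": 0,"ax": 0,"ay": 0,"az": 0}]'

```text
t: 12.25
tool_pos: [0.4747, 0.0081, 0.0337]
tcp_rot: [-3.141, -0.002, 3.053]
ft_force: [-3.6, -0.4, 1.9]
gripper_width: 0.212
finger_force: 58.9
```

Contact came earlier than expected, at 3.6 N. I'll check the plate's pose from the visible patches.

```bash
cat > vis.py <<'E'
from h import *
np.set_printoptions(precision=4,suppress=True)
f=grab_frame("side"); s=state(); print(s["tool_pos"],s["ft_force"],s["moment"])
st=np.array([.5315,-.0101,-.0895])
I=f["pixels"].astype(float); B,G,R=I[...,0],I[...,1],I[...,2]
roi=(240,185,110,90); x0,y0,w,h=roi; sl=np.s_[y0:y0+h,x0:x0+w]
gr=((G-R>50)&(G>B+25)&(G>130))[sl]; wh=((I.min(2)>215))[sl]
# remove the eraser's own white end
wh[ (236-y0):(245-y0),(286-x0):(300-x0)]=False
TOP=[box(-.038,.038,-.028,.028,.018,.018)]
best=[]
for yaw in np.radians(np.arange(-16,5,1.)):
  for x in np.arange(-.015,.024,.0015):
    for y in np.arange(-.002,.03,.0015):
      c,sn=np.cos(st[2]),np.sin(st[2]); p=[st[0]+c*x-sn*y,st[1]+sn*x+c*y,st[2]+yaw]
      a=render(f,TOP,p,roi,2); b=render(f,PLATE,p,roi,2)
      best.append(((1-a)[gr].sum()+b[wh].sum(),x*1e3,y*1e3,np.degrees(yaw)))
best=np.array(sorted(best)); print(gr.sum(),wh.sum()); print(best[:25:2])
k=best[:,0]<best[0,0]+4; print(k.sum(),best[k].mean(0),best[k].std(0),best[k].min(0),best[k].max(0))
E
time python3 vis.py
```

```text
[0.4747 0.0081 0.0337] [-4.5149 -0.6916  1.0589] [-0.0743  0.6792 -0.0407]
66 3713
[[ 0.0275 10.5    20.5    -8.    ]
 [ 0.0431 13.5    20.5     1.    ]
 [ 0.0471 12.     19.     -3.    ]
 [ 0.0588 12.     20.5    -4.    ]
 [ 0.0627 13.5    20.5     0.    ]
 [ 0.0784 12.     17.5    -2.    ]
 [ 0.0863 12.     17.5    -3.    ]
 [ 0.0941 12.     19.     -4.    ]
 [ 0.098  13.5    19.      2.    ]
 [ 0.102  15.     19.      4.    ]
 [ 0.1137 12.     22.     -4.    ]
 [ 0.1216 12.     20.5    -5.    ]
 [ 0.1216 15.     20.5     4.    ]]
477 [ 1.8487 12.805  20.9088 -1.9602] [1.229  2.1941 3.5078 4.284 ] [  0.0275   7.5     14.5    -13.    ] [ 3.9961 16.5    29.5     4.    ]
real	0m1.594s
user	0m1.874s
sys	0m0.052s
```

Emit:
move_arm --targets '[{"dx": -0.0002,"dy": 0,"dz": 0,"ax": 0,"ay": 0,"az": 0},{"dx": -0.0004,"dy": 0,"dz": 0,"ax": 0,"ay": 0,"az": 0},{"dx": -0.0004,"dy": 0,"dz": 0,"ax": 0,"ay": 0,"az": 0}]'

```text
t: 12.6
tool_pos: [0.4748, 0.0081, 0.0337]
tcp_rot: [-3.141, -0.003, 3.053]
ft_force: [-6.2, -0.0, 2.5]
gripper_width: 0.208
finger_force: 59.0
```

```bash
cat > avg.py <<'E'
from h import *
np.set_printoptions(precision=4,suppress=True)
L=[]
for i in range(4):
    grab_frame("side"); s=state(); L.append(np.r_[s["tool_pos"],s["tcp_rot"][2],s["ft_force"],s["moment"]])
print(s["t"],np.mean(L,0))
E
python3 avg.py
```

```text
12.8 [ 0.4749  0.0081  0.0337  3.0529 -5.6353 -0.4529  1.9464 -0.0922  0.8719
 -0.0564]
```

Emit:
move_arm --targets '[{"dx": -0.0002,"dy": 0,"dz": 0,"ax": 0,"ay": 0,"az": 0},{"dx": -0.0004,"dy": 0,"dz": 0,"ax": 0,"ay": 0,"az": 0},{"dx": -0.0005,"dy": 0,"dz": 0,"ax": 0,"ay": 0,"az": 0},{"dx": -0.0005,"dy": 0,"dz": 0,"ax": 0,"ay": 0,"az": 0}]'

```text
t: 13.2
tool_pos: [0.475, 0.0081, 0.0336]
tcp_rot: [-3.141, -0.003, 3.053]
ft_force: [-6.2, -0.7, 1.8]
gripper_width: 0.214
finger_force: 59.0
```

```bash
python3 avg.py
```

```text
13.4 [ 0.4749  0.0081  0.0336  3.0529 -5.7568 -0.5534  1.8638 -0.0933  0.9639
 -0.0803]
```

Emit:
move_arm --targets '[{"dx": -0.0002,"dy": 0,"dz": 0,"ax": 0,"ay": 0,"az": 0},{"dx": -0.0004,"dy": 0,"dz": 0,"ax": 0,"ay": 0,"az": 0},{"dx": -0.0004,"dy": 0,"dz": 0,"ax": 0,"ay": 0,"az": 0}]'

```text
t: 13.7
tool_pos: [0.475, 0.0081, 0.0335]
tcp_rot: [-3.142, -0.004, 3.053]
ft_force: [-6.2, 0.2, 1.2]
gripper_width: 0.213
finger_force: 59.0
```

```bash
python3 avg.py
```

```text
13.9 [ 0.475   0.0081  0.0334  3.0529 -6.3314 -0.3858  1.5864 -0.0612  1.0155
 -0.0823]
```

Emit:
move_arm --targets '[{"dx": -0.0003,"dy": 0,"dz": -0.0002,"ax": 0,"ay": 0,"az": 0},{"dx": -0.0006,"dy": 0,"dz": -0.0004,"ax": 0,"ay": 0,"az": 0},{"dx": -0.0008,"dy": 0,"dz": -0.0004,"ax": 0,"ay": 0,"az": 0},{"dx": -0.0008,"dy": 0,"dz": -0.0004,"ax": 0,"ay": 0,"az": 0}]'

```text
t: 14.3
tool_pos: [0.4751, 0.008, 0.0336]
tcp_rot: [-3.141, -0.006, 3.053]
ft_force: [-6.5, -0.3, 1.7]
gripper_width: 0.212
finger_force: 58.8
```

```bash
python3 avg.py; python3 vis.py
```

```text
14.5 [ 0.4751  0.008   0.0336  3.0529 -6.843  -0.7784  1.06   -0.1542  1.1631
 -0.1252]
[0.4751 0.008  0.0336] [-6.7757 -0.6982  0.4966] [-0.1719  1.1174 -0.0688]
65 3724
[[ 0.0078 13.5    16.      1.    ]
 [ 0.0431 13.5    19.      1.    ]
 [ 0.0627 15.     16.      4.    ]
 [ 0.0745 15.     17.5     4.    ]
 [ 0.0941 15.     20.5     4.    ]
 [ 0.102  13.5    19.      0.    ]
 [ 0.1255 13.5    17.5     2.    ]
 [ 0.1451 15.     17.5     3.    ]
 [ 0.149  13.5    16.      2.    ]
 [ 0.1882 15.     19.      3.    ]
 [ 0.2196 13.5    19.      3.    ]
 [ 0.2275 15.     22.      4.    ]
 [ 0.2431 13.5    20.5     3.    ]]
412 [ 2.1118 13.1432 20.2415 -1.6044] [1.0973 2.0595 3.3645 4.0514] [  0.0078   9.      14.5    -13.    ] [ 4.  16.5 28.   4. ]
```

Emit:
move_arm --targets '[{"dx": -0.0004,"dy": 0,"dz": 0,"ax": 0,"ay": 0,"az": 0},{"dx": -0.0008,"dy": 0,"dz": 0,"ax": 0,"ay": 0,"az": 0},{"dx": -0.001,"dy": 0,"dz": 0,"ax": 0,"ay": 0,"az": 0},{"dx": -0.001,"dy": 0,"dz": 0,"ax": 0,"ay": 0,"az": 0}]'

```text
t: 14.95
tool_pos: [0.4752, 0.008, 0.0335]
tcp_rot: [-3.141, -0.007, 3.053]
ft_force: [-8.2, -0.8, 2.1]
gripper_width: 0.209
finger_force: 59.0
```

```bash
python3 avg.py
```

```text
15.15 [ 0.4752  0.008   0.0335  3.053  -8.0446 -0.4074  2.4234 -0.186   1.3789
 -0.1098]
```

Emit:
move_arm --targets '[{"dx": -0.0002,"dy": 0,"dz": 0,"ax": 0,"ay": 0,"az": 0},{"dx": -0.0004,"dy": 0,"dz": 0,"ax": 0,"ay": 0,"az": 0},{"dx": -0.0004,"dy": 0,"dz": 0,"ax": 0,"ay": 0,"az": 0},{"dx": -0.0004,"dy": 0,"dz": 0,"ax": 0,"ay": 0,"az": 0},{"dx": -0.0004,"dy": 0,"dz": 0,"ax": 0,"ay": 0,"az": 0}]'

```text
t: 15.65
tool_pos: [0.4752, 0.008, 0.0335]
tcp_rot: [-3.141, -0.008, 3.053]
ft_force: [-8.8, -1.0, 3.1]
gripper_width: 0.212
finger_force: 59.1
```

```bash
python3 avg.py
```

```text
15.85 [ 0.4752  0.008   0.0335  3.053  -8.9085 -0.7295  2.5748 -0.1666  1.4653
 -0.128 ]
```

Emit:
move_arm --targets '[{"dx": 0,"dy": 0,"dz": 0,"ax": 0,"ay": 0,"az": 0},{"dx": 0,"dy": 0,"dz": 0,"ax": 0,"ay": 0,"az": 0},{"dx": 0,"dy": 0,"dz": 0,"ax": 0,"ay": 0,"az": 0},{"dx": 0,"dy": 0,"dz": 0,"ax": 0,"ay": 0,"az": 0},{"dx": 0,"dy": 0,"dz": 0,"ax": 0,"ay": 0,"az": 0}]'

```text
t: 16.35
tool_pos: [0.4752, 0.008, 0.0335]
tcp_rot: [-3.141, -0.008, 3.053]
ft_force: [-8.4, -1.3, 1.7]
gripper_width: 0.211
finger_force: 59.1
```

Emit:
move_arm --targets '[{"dx": 0.001,"dy": 0,"dz": 0,"ax": 0,"ay": 0,"az": 0},{"dx": 0.002,"dy": 0,"dz": 0,"ax": 0,"ay": 0,"az": 0},{"dx": 0.003,"dy": 0,"dz": 0,"ax": 0,"ay": 0,"az": 0},{"dx": 0.004,"dy": 0,"dz": 0,"ax": 0,"ay": 0,"az": 0},{"dx": 0.005,"dy": 0,"dz": 0,"ax": 0,"ay": 0,"az": 0},{"dx": 0.008,"dy": 0,"dz": 0,"ax": 0,"ay": 0,"az": 0},{"dx": 0.014,"dy": 0,"dz": 0,"ax": 0,"ay": 0,"az": 0},{"dx": 0.02,"dy": 0,"dz": -0.005,"ax": 0,"ay": 0,"az": 0},{"dx": 0.024,"dy": 0,"dz": -0.025,"ax": 0,"ay": 0,"az": 0},{"dx": 0.024,"dy": 0,"dz": -0.06,"ax": 0,"ay": 0,"az": 0},{"dx": 0.024,"dy": 0,"dz": -0.065,"ax": 0,"ay": 0,"az": 0},{"dx": 0.024,"dy": 0,"dz": -0.065,"ax": 0,"ay": 0,"az": 0}]'

```text
t: 17.55
tool_pos: [0.4564, 0.0098, 0.1008]
tcp_rot: [-3.141, 0.005, 3.053]
ft_force: [-0.3, -0.0, -0.8]
gripper_width: 0.211
finger_force: 58.8
```

Emit:
move_arm --targets '[{"dx": 0.0016,"dy": 0.0124,"dz": 0,"ax": 0,"ay": 0,"az": 0.131},{"dx": 0.0033,"dy": 0.0248,"dz": 0,"ax": 0,"ay": 0,"az": 0.262},{"dx": 0.0049,"dy": 0.0373,"dz": 0,"ax": 0,"ay": 0,"az": 0.393},{"dx": 0.0066,"dy": 0.0497,"dz": 0,"ax": 0,"ay": 0,"az": 0.524},{"dx": 0.0082,"dy": 0.0621,"dz": 0,"ax": 0,"ay": 0,"az": 0.655},{"dx": 0.0099,"dy": 0.0745,"dz": 0,"ax": 0,"ay": 0,"az": 0.786},{"dx": 0.0115,"dy": 0.0869,"dz": 0,"ax": 0,"ay": 0,"az": 0.917},{"dx": 0.0131,"dy": 0.0993,"dz": 0,"ax": 0,"ay": 0,"az": 1.048},{"dx": 0.0148,"dy": 0.1118,"dz": 0,"ax": 0,"ay": 0,"az": 1.179},{"dx": 0.0164,"dy": 0.1242,"dz": 0,"ax": 0,"ay": 0,"az": 1.31},{"dx": 0.0181,"dy": 0.1366,"dz": 0,"ax": 0,"ay": 0,"az": 1.441},{"dx": 0.0197,"dy": 0.149,"dz": 0,"ax": 0,"ay": 0,"az": 1.571},{"dx": 0.0197,"dy": 0.149,"dz": 0,"ax": 0,"ay": 0,"az": 1.571}]'

```text
t: 18.85
tool_pos: [0.4481, 0.1609, 0.0982]
tcp_rot: [-3.14, 0.0, 1.484]
ft_force: [0.1, -0.3, 0.1]
gripper_width: 0.211
finger_force: 58.8
```

Run:
```python
from h import *
np.set_printoptions(precision=4,suppress=True)
s=state(); print(s["tool_pos"],s["tcp_rot"])
look("top",(.5264,-.0073,-.088),(.5424,.006,-.09)); look("side",(.5315,-.0101,-.09),(.547,.004,-.09))
```

```text
[0.4481 0.1609 0.0982] [-3.1398  0.0002  1.4837]
top stage [ 0.5255 -0.0076 -0.0715] 0.174 plate [ 0.5432  0.0116 -0.1628] 0.118 rel [ 0.0163  0.0204 -0.0913]
side stage [ 0.5313 -0.01   -0.0876] 0.202 plate [ 0.5488  0.0089 -0.165 ] 0.152 rel [ 0.0159  0.0203 -0.0774]
```

```bash
cat >> h.py <<'E'
INNER=[box(-.038,.038,-.028,.028,.018,.018)]
gsoft=lambda I:np.clip((I[...,1]-I[...,2])/np.percentile(I[...,1]-I[...,2],80),0,1)
def look2(c,s,p0):
    f=grab_frame(c); p,e,n=fit(f,INNER,p0,gsoft,3); print(c,"plate",p,round(e/n,3),"rel",rel(np.array(s),p)); return f,p
E
cat > lk.py <<'E'
from h import *
np.set_printoptions(precision=4,suppress=True)
for c,S,p in(("top",(.5264,-.0073,-.0877),(.5432,.0116,-.12)),("side",(.5315,-.0101,-.0895),(.5488,.0089,-.12))):
    f,_=look2(c,S,p)
    im=cv2.resize(f["pixels"][140:230,250:350] if c=="top" else f["pixels"][180:270,245:345],None,fx=4,fy=6,interpolation=cv2.INTER_CUBIC)
    a=im if c=="top" else np.hstack([a,im])
cv2.imwrite("pics/last.png",a)
E
python3 lk.py
```

```text
top plate [ 0.5412  0.0118 -0.1709] 0.051 rel [ 0.0131  0.0203 -0.0832]
side plate [ 0.5459  0.0094 -0.1553] 0.062 rel [ 0.0126  0.0207 -0.0658]
```

The plate has jammed at about -4° against the end of the back fence; the grippy eraser locked it. I'll go back, push at its low-y rear corner, and sweep slightly towards -y so it swings square.

Emit:
move_arm --targets '[{"dx": -0.0132,"dy": 0.0009,"dz": 0,"ax": 0,"ay": 0,"az": -0.131},{"dx": -0.0264,"dy": 0.0017,"dz": 0,"ax": 0,"ay": 0,"az": -0.262},{"dx": -0.0396,"dy": 0.0026,"dz": 0,"ax": 0,"ay": 0,"az": -0.393},{"dx": -0.0528,"dy": 0.0034,"dz": 0,"ax": 0,"ay": 0,"az": -0.524},{"dx": -0.066,"dy": 0.0043,"dz": 0,"ax": 0,"ay": 0,"az": -0.655},{"dx": -0.0792,"dy": 0.0051,"dz": 0,"ax": 0,"ay": 0,"az": -0.786},{"dx": -0.0925,"dy": 0.006,"dz": 0,"ax": 0,"ay": 0,"az": -0.917},{"dx": -0.1057,"dy": 0.0069,"dz": 0,"ax": 0,"ay": 0,"az": -1.048},{"dx": -0.1189,"dy": 0.0077,"dz": 0,"ax": 0,"ay": 0,"az": -1.179},{"dx": -0.1321,"dy": 0.0086,"dz": 0,"ax": 0,"ay": 0,"az": -1.31},{"dx": -0.1453,"dy": 0.0094,"dz": 0,"ax": 0,"ay": 0,"az": -1.441},{"dx": -0.1585,"dy": 0.0103,"dz": 0,"ax": 0,"ay": 0,"az": -1.571},{"dx": -0.1585,"dy": 0.0103,"dz": 0.03,"ax": 0,"ay": 0,"az": -1.571},{"dx": -0.1585,"dy": 0.0103,"dz": 0.055,"ax": 0,"ay": 0,"az": -1.571},{"dx": -0.1585,"dy": 0.0103,"dz": 0.064,"ax": 0,"ay": 0,"az": -1.571},{"dx": -0.1585,"dy": 0.0103,"dz": 0.066,"ax": 0,"ay": 0,"az": -1.571},{"dx": -0.1585,"dy": 0.0103,"dz": 0.066,"ax": 0,"ay": 0,"az": -1.571}]'

```text
t: 20.75
tool_pos: [0.4453, 0.001, 0.0336]
tcp_rot: [-3.141, 0.0, 3.053]
ft_force: [-0.3, 0.1, -0.3]
gripper_width: 0.208
finger_force: 58.7
```

```bash
cat >> avg.py <<'E'
m=np.mean(L,0); u=np.array([.996,-.0889]); v=np.array([.0889,.996])
print("F mm",(u@m[:2]-.5014)*1e3,"W mm",(v@m[:2]-.0389)*1e3,"push",-u@m[4:6],"lat",v@m[4:6])
E
python3 avg.py
```

```text
20.95 [ 0.4461  0.0011  0.0341  3.0531  0.2127  0.0634 -0.1008  0.04    0.0318
  0.0348]
F mm -57.22405364546718 W mm 1.858607429417132 push -0.2062267524338453 lat 0.08204438180080938
```

Emit:
move_arm --targets '[{"dx": -0.003,"dy": 0,"dz": 0,"ax": 0,"ay": 0,"az": 0},{"dx": -0.008,"dy": 0,"dz": 0,"ax": 0,"ay": 0,"az": 0},{"dx": -0.013,"dy": 0,"dz": 0,"ax": 0,"ay": 0,"az": 0},{"dx": -0.018,"dy": 0,"dz": 0,"ax": 0,"ay": 0,"az": 0},{"dx": -0.022,"dy": 0,"dz": 0,"ax": 0,"ay": 0,"az": 0},{"dx": -0.025,"dy": 0,"dz": 0,"ax": 0,"ay": 0,"az": 0},{"dx": -0.027,"dy": 0,"dz": 0,"ax": 0,"ay": 0,"az": 0},{"dx": -0.028,"dy": 0,"dz": 0,"ax": 0,"ay": 0,"az": 0},{"dx": -0.0288,"dy": 0,"dz": 0,"ax": 0,"ay": 0,"az": 0},{"dx": -0.0288,"dy": 0,"dz": 0,"ax": 0,"ay": 0,"az": 0},{"dx": -0.0288,"dy": 0,"dz": 0,"ax": 0,"ay": 0,"az": 0}]'

```text
t: 22.05
tool_pos: [0.4732, -0.0013, 0.0332]
tcp_rot: [-3.141, -0.001, 3.053]
ft_force: [-2.1, -0.9, -0.5]
gripper_width: 0.212
finger_force: 58.8
```

```bash
python3 avg.py
```

```text
22.25 [ 0.4732 -0.0013  0.0332  3.0528 -1.2949 -0.1487 -0.2687 -0.0669  0.2595
 -0.0157]
F mm -29.98545673343167 W mm 1.8656779225034033 push 1.2764857943612316 lat -0.26321928351557045
```

Emit:
move_arm --targets '[{"dx": -0.0003,"dy": -0.0005,"dz": -0.0003,"ax": 0,"ay": 0,"az": 0},{"dx": -0.0006,"dy": -0.001,"dz": -0.0005,"ax": 0,"ay": 0,"az": 0},{"dx": -0.0009,"dy": -0.0015,"dz": -0.0005,"ax": 0,"ay": 0,"az": 0},{"dx": -0.0012,"dy": -0.002,"dz": -0.0005,"ax": 0,"ay": 0,"az": 0},{"dx": -0.0015,"dy": -0.0025,"dz": -0.0005,"ax": 0,"ay": 0,"az": 0},{"dx": -0.0018,"dy": -0.003,"dz": -0.0005,"ax": 0,"ay": 0,"az": 0},{"dx": -0.002,"dy": -0.0035,"dz": -0.0005,"ax": 0,"ay": 0,"az": 0},{"dx": -0.002,"dy": -0.0035,"dz": -0.0005,"ax": 0,"ay": 0,"az": 0}]'

```text
t: 23.05
tool_pos: [0.4755, -0.0051, 0.0338]
tcp_rot: [-3.141, 0.0, 3.053]
ft_force: [-0.3, -1.0, -0.5]
gripper_width: 0.213
finger_force: 58.7
```

```bash
python3 avg.py
```

```text
23.25 [ 0.4755 -0.005   0.0338  3.0528 -1.6601 -0.639  -0.0338 -0.0492  0.1578
 -0.0012]
F mm -27.30510770064759 W mm -1.6468314422475039 push 1.5966230780904866 lat -0.7839876525524194
```

Emit:
move_arm --targets '[{"dx": -0.0003,"dy": -0.0005,"dz": 0,"ax": 0,"ay": 0,"az": 0},{"dx": -0.0006,"dy": -0.001,"dz": 0,"ax": 0,"ay": 0,"az": 0},{"dx": -0.0009,"dy": -0.0015,"dz": 0,"ax": 0,"ay": 0,"az": 0},{"dx": -0.0012,"dy": -0.002,"dz": 0,"ax": 0,"ay": 0,"az": 0},{"dx": -0.0015,"dy": -0.0025,"dz": 0,"ax": 0,"ay": 0,"az": 0},{"dx": -0.0017,"dy": -0.003,"dz": 0,"ax": 0,"ay": 0,"az": 0},{"dx": -0.0017,"dy": -0.003,"dz": 0,"ax": 0,"ay": 0,"az": 0}]'

```text
t: 23.95
tool_pos: [0.4754, -0.0079, 0.0335]
tcp_rot: [3.141, -0.003, 3.053]
ft_force: [-4.2, 1.7, 0.7]
gripper_width: 0.211
finger_force: 58.9
```

```bash
python3 avg.py
```

```text
24.15 [ 0.4754 -0.0078  0.0335  3.0529 -4.9886  1.7445  0.8931  0.3502  0.8112
  0.085 ]
F mm -27.187447879772176 W mm -4.449196120494069 push 5.123752204291556 lat 1.2940081421896157
```

Forward motion has stopped after the 2.8 mm predicted for a square plate. I'll re-centre on the plate and press.

Emit:
move_arm --targets '[{"dx": 0.0015,"dy": 0,"dz": 0,"ax": 0,"ay": 0,"az": 0},{"dx": 0.003,"dy": 0,"dz": 0,"ax": 0,"ay": 0,"az": 0},{"dx": 0.007,"dy": 0,"dz": 0,"ax": 0,"ay": 0,"az": 0},{"dx": 0.009,"dy": 0.005,"dz": 0,"ax": 0,"ay": 0,"az": 0},{"dx": 0.009,"dy": 0.01,"dz": 0,"ax": 0,"ay": 0,"az": 0},{"dx": 0.009,"dy": 0.0125,"dz": 0,"ax": 0,"ay": 0,"az": 0},{"dx": 0.007,"dy": 0.0125,"dz": 0,"ax": 0,"ay": 0,"az": 0},{"dx": 0.004,"dy": 0.0125,"dz": 0,"ax": 0,"ay": 0,"az": 0},{"dx": 0.002,"dy": 0.0125,"dz": 0,"ax": 0,"ay": 0,"az": 0},{"dx": 0.001,"dy": 0.0125,"dz": 0,"ax": 0,"ay": 0,"az": 0},{"dx": 0.0,"dy": 0.0125,"dz": 0,"ax": 0,"ay": 0,"az": 0},{"dx": 0.0,"dy": 0.0125,"dz": 0,"ax": 0,"ay": 0,"az": 0}]'

```text
t: 25.35
tool_pos: [0.4762, 0.0046, 0.0333]
tcp_rot: [3.141, -0.004, 3.053]
ft_force: [-4.0, 1.8, 1.3]
gripper_width: 0.21
finger_force: 58.9
```

```bash
python3 avg.py
```

```text
25.55 [ 0.4762  0.0046  0.0334  3.0527 -4.9027  1.3887  0.9737  0.2294  0.8288
  0.0463]
F mm -27.490766731535167 W mm 8.035541389047552 push 5.006593281122779 lat 0.9473097745066293
```

Emit:
move_arm --targets '[{"dx": -0.0004,"dy": 0,"dz": -0.0003,"ax": 0,"ay": 0,"az": 0},{"dx": -0.0008,"dy": 0,"dz": -0.0005,"ax": 0,"ay": 0,"az": 0},{"dx": -0.0012,"dy": 0,"dz": -0.0005,"ax": 0,"ay": 0,"az": 0},{"dx": -0.0012,"dy": 0,"dz": -0.0005,"ax": 0,"ay": 0,"az": 0}]'

```text
t: 25.95
tool_pos: [0.4764, 0.0049, 0.0335]
tcp_rot: [3.141, -0.006, 3.053]
ft_force: [-6.3, 2.3, 0.3]
gripper_width: 0.209
finger_force: 58.8
```

```bash
python3 avg.py
```

```text
26.15 [ 0.4765  0.0049  0.0335  3.0527 -6.3852  1.9972  0.0405  0.3744  1.0364
  0.0801]
F mm -27.28874482856869 W mm 8.341350450315748 push 6.537168352409901 lat 1.421550806568259
```

Emit:
move_arm --targets '[{"dx": 0.001,"dy": 0,"dz": 0,"ax": 0,"ay": 0,"az": 0},{"dx": 0.002,"dy": 0,"dz": 0,"ax": 0,"ay": 0,"az": 0},{"dx": 0.002,"dy": 0.0005,"dz": 0,"ax": 0,"ay": 0,"az": 0},{"dx": 0.002,"dy": 0.001,"dz": 0,"ax": 0,"ay": 0,"az": 0},{"dx": 0.002,"dy": 0.0015,"dz": 0,"ax": 0,"ay": 0,"az": 0},{"dx": 0.002,"dy": 0.0015,"dz": 0,"ax": 0,"ay": 0,"az": 0}]'

```text
t: 26.75
tool_pos: [0.4767, 0.006, 0.0341]
tcp_rot: [-3.142, -0.001, 3.053]
ft_force: [-4.5, 1.8, -0.7]
gripper_width: 0.213
finger_force: 58.7
```

```bash
python3 avg.py
```

```text
26.95 [ 0.4767  0.006   0.0341  3.0528 -4.8434  1.7081 -0.9261  0.2899  0.8684
  0.0692]
F mm -27.125976637260575 W mm 9.446225333248403 push 4.975913051337881 lat 1.2706382157380018
```

Emit:
move_arm --targets '[{"dx": 0.0,"dy": 0.0005,"dz": 0.0004,"ax": 0,"ay": 0,"az": 0},{"dx": 0.0,"dy": 0.001,"dz": 0.0005,"ax": 0,"ay": 0,"az": 0},{"dx": 0.0,"dy": 0.0015,"dz": 0.0005,"ax": 0,"ay": 0,"az": 0},{"dx": 0.0,"dy": 0.002,"dz": 0.0005,"ax": 0,"ay": 0,"az": 0},{"dx": 0.0,"dy": 0.002,"dz": 0.0005,"ax": 0,"ay": 0,"az": 0}]'

```text
t: 27.45
tool_pos: [0.4767, 0.0074, 0.0336]
tcp_rot: [-3.141, -0.002, 3.053]
ft_force: [-5.5, -1.0, -0.8]
gripper_width: 0.208
finger_force: 58.8
```

```bash
python3 avg.py
```

```text
27.65 [ 0.4767  0.0074  0.0336  3.053  -5.3778 -0.7526 -0.7973 -0.1568  0.9616
 -0.0626]
F mm -27.22578277341292 W mm 10.893638447061676 push 5.289386800728955 lat -1.227653966083216
```

The rear edge now reads the same depth at both ends, so the plate is square. Now the press.

Emit:
move_arm --targets '[{"dx": -0.0004,"dy": -0.0006,"dz": 0,"ax": 0,"ay": 0,"az": 0},{"dx": -0.0008,"dy": -0.0006,"dz": -0.0003,"ax": 0,"ay": 0,"az": 0},{"dx": -0.0012,"dy": -0.0006,"dz": -0.0004,"ax": 0,"ay": 0,"az": 0},{"dx": -0.0015,"dy": -0.0006,"dz": -0.0004,"ax": 0,"ay": 0,"az": 0},{"dx": -0.0015,"dy": -0.0006,"dz": -0.0004,"ax": 0,"ay": 0,"az": 0}]'

```text
t: 28.15
tool_pos: [0.4769, 0.0069, 0.0337]
tcp_rot: [-3.141, -0.004, 3.053]
ft_force: [-7.1, -0.1, -0.6]
gripper_width: 0.209
finger_force: 58.7
```

```bash
python3 avg.py
```

```text
28.35 [ 0.4769  0.0068  0.0337  3.0531 -6.6261 -0.4958 -0.8394 -0.1073  1.1819
 -0.0242]
F mm -27.036356369991964 W mm 10.315480510846083 push 6.5555578638994225 lat -1.0828655189534317
```

Emit:
move_arm --targets '[{"dx": -0.0004,"dy": -0.0003,"dz": 0,"ax": 0,"ay": 0,"az": 0},{"dx": -0.0008,"dy": -0.0003,"dz": 0,"ax": 0,"ay": 0,"az": 0},{"dx": -0.0012,"dy": -0.0003,"dz": 0,"ax": 0,"ay": 0,"az": 0},{"dx": -0.0016,"dy": -0.0003,"dz": 0,"ax": 0,"ay": 0,"az": 0},{"dx": -0.0016,"dy": -0.0003,"dz": 0,"ax": 0,"ay": 0,"az": 0}]'

```text
t: 28.85
tool_pos: [0.477, 0.0066, 0.0335]
tcp_rot: [-3.141, -0.007, 3.053]
ft_force: [-9.6, 0.0, 2.3]
gripper_width: 0.21
finger_force: 59.0
```

```bash
python3 avg.py
```

```text
29.05 [ 0.4769  0.0066  0.0335  3.0533 -9.7102 -0.4271  1.118  -0.1255  1.5699
 -0.0603]
F mm -26.949511461881958 W mm 10.066708812206713 push 9.633429214663453 lat -1.2886741890871891
```

Emit:
move_arm --targets '[{"dx": 0.0004,"dy": 0,"dz": 0,"ax": 0,"ay": 0,"az": 0},{"dx": 0.0005,"dy": 0,"dz": 0,"ax": 0,"ay": 0,"az": 0},{"dx": 0.0005,"dy": 0,"dz": 0,"ax": 0,"ay": 0,"az": 0},{"dx": 0.0005,"dy": 0,"dz": 0,"ax": 0,"ay": 0,"az": 0}]'

```text
t: 29.45
tool_pos: [0.4769, 0.0066, 0.0336]
tcp_rot: [-3.141, -0.006, 3.053]
ft_force: [-8.2, 0.4, 0.4]
gripper_width: 0.213
finger_force: 58.9
```

```bash
python3 avg.py
```

```text
29.65 [ 0.4769  0.0066  0.0336  3.0532 -8.3464 -0.777   0.6921 -0.1283  1.425
 -0.0186]
F mm -26.96374492626108 W mm 10.068546554130219 push 8.243930931651306 lat -1.515918219759168
```

Emit:
move_arm --targets '[{"dx": 0,"dy": 0,"dz": 0,"ax": 0,"ay": 0,"az": 0},{"dx": 0,"dy": 0,"dz": 0,"ax": 0,"ay": 0,"az": 0},{"dx": 0,"dy": 0,"dz": 0,"ax": 0,"ay": 0,"az": 0},{"dx": 0,"dy": 0,"dz": 0,"ax": 0,"ay": 0,"az": 0},{"dx": 0.001,"dy": 0,"dz": 0,"ax": 0,"ay": 0,"az": 0},{"dx": 0.002,"dy": 0,"dz": 0,"ax": 0,"ay": 0,"az": 0},{"dx": 0.003,"dy": 0,"dz": 0,"ax": 0,"ay": 0,"az": 0},{"dx": 0.005,"dy": 0,"dz": 0,"ax": 0,"ay": 0,"az": 0},{"dx": 0.01,"dy": 0,"dz": 0,"ax": 0,"ay": 0,"az": 0},{"dx": 0.016,"dy": 0,"dz": -0.005,"ax": 0,"ay": 0,"az": 0},{"dx": 0.02,"dy": 0,"dz": -0.025,"ax": 0,"ay": 0,"az": 0},{"dx": 0.02,"dy": 0,"dz": -0.06,"ax": 0,"ay": 0,"az": 0},{"dx": 0.02,"dy": 0,"dz": -0.065,"ax": 0,"ay": 0,"az": 0},{"dx": 0.02,"dy": 0,"dz": -0.065,"ax": 0,"ay": 0,"az": 0}]'

```text
t: 31.05
tool_pos: [0.4617, 0.0083, 0.1009]
tcp_rot: [-3.141, 0.006, 3.053]
ft_force: [-0.4, 0.6, -1.2]
gripper_width: 0.212
finger_force: 58.8
```

Emit:
move_arm --targets '[{"dx": 0.0016,"dy": 0.0124,"dz": 0,"ax": 0,"ay": 0,"az": 0.131},{"dx": 0.0033,"dy": 0.0248,"dz": 0,"ax": 0,"ay": 0,"az": 0.262},{"dx": 0.0049,"dy": 0.0373,"dz": 0,"ax": 0,"ay": 0,"az": 0.393},{"dx": 0.0066,"dy": 0.0497,"dz": 0,"ax": 0,"ay": 0,"az": 0.524},{"dx": 0.0082,"dy": 0.0621,"dz": 0,"ax": 0,"ay": 0,"az": 0.655},{"dx": 0.0099,"dy": 0.0745,"dz": 0,"ax": 0,"ay": 0,"az": 0.786},{"dx": 0.0115,"dy": 0.0869,"dz": 0,"ax": 0,"ay": 0,"az": 0.917},{"dx": 0.0131,"dy": 0.0993,"dz": 0,"ax": 0,"ay": 0,"az": 1.048},{"dx": 0.0148,"dy": 0.1118,"dz": 0,"ax": 0,"ay": 0,"az": 1.179},{"dx": 0.0164,"dy": 0.1242,"dz": 0,"ax": 0,"ay": 0,"az": 1.31},{"dx": 0.0181,"dy": 0.1366,"dz": 0,"ax": 0,"ay": 0,"az": 1.441},{"dx": 0.0197,"dy": 0.149,"dz": 0,"ax": 0,"ay": 0,"az": 1.571},{"dx": 0.0197,"dy": 0.149,"dz": 0,"ax": 0,"ay": 0,"az": 1.571}]'

```text
t: 32.35
tool_pos: [0.4531, 0.1596, 0.0981]
tcp_rot: [-3.14, 0.0, 1.484]
ft_force: [-0.3, -0.1, -0.3]
gripper_width: 0.209
finger_force: 58.8
```

```bash
python3 lk.py; python3 avg.py|head -1
```

```text
top plate [ 0.542   0.0103 -0.0868] 0.053 rel [0.014  0.0189 0.0009]
side plate [ 0.5465  0.0085 -0.0969] 0.062 rel [ 0.0133  0.0199 -0.0074]
32.65 [ 0.4534  0.1582  0.0988  1.4832  0.0076 -0.0292 -0.2535 -0.0071 -0.0106
```

View pics/last.png

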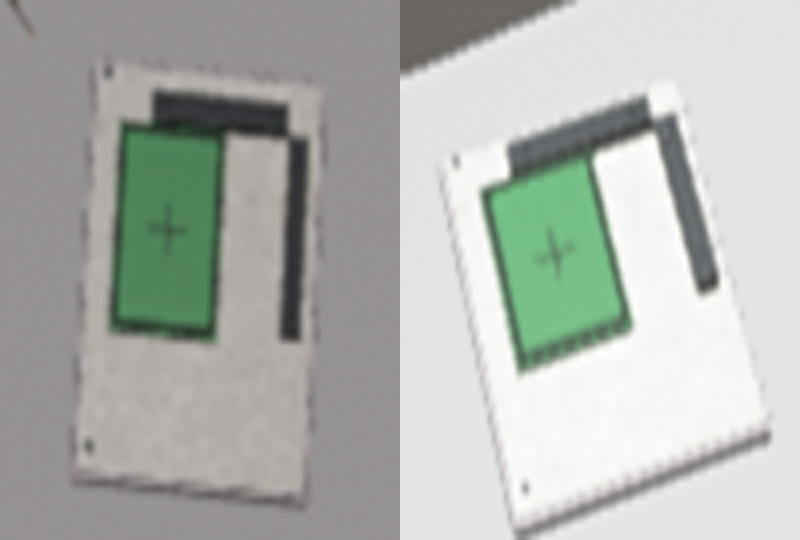

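The picture shows the plate square and flush against the back fence in both views: front edge at (170,125) left and (540,172) right. The gap to the side fence is about 34 mm. Now for the +y side.

Emit:
move_arm --targets '[{"dx": -0.012,"dy": 0.0172,"dz": 0,"ax": 0,"ay": 0,"az": 0},{"dx": -0.024,"dy": 0.0344,"dz": 0,"ax": 0,"ay": 0,"az": 0},{"dx": -0.036,"dy": 0.0516,"dz": 0,"ax": 0,"ay": 0,"az": 0},{"dx": -0.048,"dy": 0.0688,"dz": 0,"ax": 0,"ay": 0,"az": 0},{"dx": -0.06,"dy": 0.086,"dz": 0,"ax": 0,"ay": 0,"az": 0},{"dx": -0.0719,"dy": 0.1031,"dz": 0,"ax": 0,"ay": 0,"az": 0},{"dx": -0.0719,"dy": 0.1031,"dz": 0,"ax": 0,"ay": 0,"az": 0},{"dx": -0.0719,"dy": 0.1031,"dz": 0.03,"ax": 0,"ay": 0,"az": 0},{"dx": -0.0719,"dy": 0.1031,"dz": 0.052,"ax": 0,"ay": 0,"az": 0},{"dx": -0.0719,"dy": 0.1031,"dz": 0.062,"ax": 0,"ay": 0,"az": 0},{"dx": -0.0719,"dy": 0.1031,"dz": 0.0645,"ax": 0,"ay": 0,"az": 0},{"dx": -0.0719,"dy": 0.1031,"dz": 0.0645,"ax": 0,"ay": 0,"az": 0},{"dx": -0.0719,"dy": 0.1031,"dz": 0.0645,"ax": 0,"ay": 0,"az": 0}]'

```text
t: 33.95
tool_pos: [0.5508, 0.078, 0.0356]
tcp_rot: [3.14, -0.0, 1.482]
ft_force: [-0.0, -0.5, 0.1]
gripper_width: 0.209
finger_force: 58.8
```

```bash
cat > avg2.py <<'E'
exec(open("avg.py").read().split("m=np")[0])
m=np.mean(L,0); u=np.array([.9961,-.0882]); v=np.array([.0882,.9961]); o=np.array([.529,-.0087])
print("TCP stage mm",u@(m[:2]-o)*1e3,v@(m[:2]-o)*1e3,"push",v@m[4:6],"lat(+x on tool)",u@m[4:6])
E
python3 avg2.py
python3 - <<'E'
from h import *
look2("side",(.5315,-.0101,-.0895),(.5465,.0085,-.095)); look2("top",(.5264,-.0073,-.0877),(.542,.0103,-.087))
# eraser front end as seen by the side camera along its axis
f=grab_frame("side"); st=np.array([.5315,-.0101,-.088]); c,s=np.cos(st[2]),np.sin(st[2])
for y in np.arange(.03,.1,.002):
    x=.013; u,v=proj(f,[st[0]+c*x-s*y,st[1]+s*x+c*y,.0252])[0]
    print(round(y*1e3),round(u),round(v),cv2.getRectSubPix(f["pixels"].astype(np.float32),(1,1),(float(u),float(v)))[0,0].astype(int),end=";")
E
```

```text
34.15 [ 0.5506  0.078   0.0357  1.482  -0.3416 -0.0204 -0.0183  0.0132  0.0249
  0.0118]
TCP stage mm 13.914510059388764 88.27516007751667 push -0.050422248902213244 lat(+x on tool) -0.3384844288781197
side plate [ 0.54650446  0.00852944 -0.09508428] 0.06 rel [ 0.0132793   0.01989598 -0.00558428]
top plate [ 0.54186016  0.00944146 -0.06794595] 0.064 rel [0.0139344  0.01803124 0.01975405]
30 278 221 [131 184 114];32 277 222 [132 188 115];34 276 222 [132 188 115];36 275 222 [132 187 115];38 274 222 [133 188 115];40 273 223 [133 189 116];42 272 223 [134 189 115];44 271 223 [124 172 107];46 270 223 [ 91 117  84];48 269 224 [113 132 109];50 268 224 [193 211 193];52 267 224 [242 245 245];54 266 224 [245 248 248];56 265 225 [243 246 245];58 264 225 [243 246 246];60 263 225 [242 244 244];62 262 225 [238 239 239];64 261 226 [240 241 241];66 260 226 [241 241 242];68 259 226 [243 244 244];70 258 226 [240 242 242];72 257 226 [187 187 188];74 256 227 [103 104 104];76 255 227 [56 58 57];78 254 227 [53 55 54];80 253 227 [57 59 58];82 252 228 [63 64 63];84 251 228 [65 67 65];86 250 228 [66 67 66];88 249 228 [65 66 65];90 248 229 [64 65 63];92 247 229 [58 60 58];94 246 229 [52 54 53];96 245 229 [51 52 53];98 244 230 [55 56 56];
```

Emit:
move_arm --targets '[{"dx": -0.001,"dy": 0,"dz": 0.001,"ax": 0,"ay": 0,"az": 0},{"dx": -0.003,"dy": 0,"dz": 0.0018,"ax": 0,"ay": 0,"az": 0},{"dx": -0.005,"dy": 0,"dz": 0.0018,"ax": 0,"ay": 0,"az": 0},{"dx": -0.007,"dy": 0,"dz": 0.0018,"ax": 0,"ay": 0,"az": 0},{"dx": -0.009,"dy": 0,"dz": 0.0018,"ax": 0,"ay": 0,"az": 0},{"dx": -0.011,"dy": 0,"dz": 0.0018,"ax": 0,"ay": 0,"az": 0},{"dx": -0.013,"dy": 0,"dz": 0.0018,"ax": 0,"ay": 0,"az": 0},{"dx": -0.015,"dy": 0,"dz": 0.0018,"ax": 0,"ay": 0,"az": 0},{"dx": -0.0165,"dy": 0,"dz": 0.0018,"ax": 0,"ay": 0,"az": 0},{"dx": -0.018,"dy": 0,"dz": 0.0018,"ax": 0,"ay": 0,"az": 0},{"dx": -0.0195,"dy": 0.0001,"dz": 0.0018,"ax": 0,"ay": 0,"az": 0},{"dx": -0.021,"dy": 0.0001,"dz": 0.0018,"ax": 0,"ay": 0,"az": 0},{"dx": -0.0225,"dy": 0.0002,"dz": 0.0018,"ax": 0,"ay": 0,"az": 0},{"dx": -0.024,"dy": 0.0002,"dz": 0.0018,"ax": 0,"ay": 0,"az": 0},{"dx": -0.0255,"dy": 0.0003,"dz": 0.0018,"ax": 0,"ay": 0,"az": 0},{"dx": -0.027,"dy": 0.0003,"dz": 0.0018,"ax": 0,"ay": 0,"az": 0},{"dx": -0.0285,"dy": 0.0004,"dz": 0.0018,"ax": 0,"ay": 0,"az": 0},{"dx": -0.03,"dy": 0.0004,"dz": 0.0018,"ax": 0,"ay": 0,"az": 0},{"dx": -0.03,"dy": 0.0004,"dz": 0.0018,"ax": 0,"ay": 0,"az": 0}]'

```text
t: 36.2
tool_pos: [0.5478, 0.0477, 0.0329]
tcp_rot: [3.141, 0.0, 1.482]
ft_force: [-0.2, -0.4, -0.3]
gripper_width: 0.207
finger_force: 58.8
```

```bash
python3 avg2.py
python3 - <<'E'
from h import *
np.set_printoptions(precision=4,suppress=True)
for y in(.008,-.002): look2("side",(.5315,-.0101,-.0895),(.5465-.0005,y,-.09))
E
```

```text
36.4 [ 0.5479  0.0478  0.0329  1.4818  0.3464  0.0382 -0.3404  0.0173 -0.018
  0.0061]
TCP stage mm 13.796225634586639 57.95334417970975 push 0.06863273810779293 lat(+x on tool) 0.34166395322000587
side plate [ 0.5449 -0.0115 -0.0653] 0.046 rel [ 0.0135 -0.0002  0.0242]
side plate [ 0.5451 -0.0095 -0.1049] 0.06 rel [ 0.0135  0.0018 -0.0154]
```

Emit:
move_arm --targets '[{"dx": -0.001,"dy": 0,"dz": -0.0005,"ax": 0,"ay": 0,"az": 0},{"dx": -0.0025,"dy": 0.0001,"dz": -0.0009,"ax": 0,"ay": 0,"az": 0},{"dx": -0.004,"dy": 0.0001,"dz": -0.0009,"ax": 0,"ay": 0,"az": 0},{"dx": -0.0055,"dy": 0.0002,"dz": -0.0009,"ax": 0,"ay": 0,"az": 0},{"dx": -0.007,"dy": 0.0002,"dz": -0.0009,"ax": 0,"ay": 0,"az": 0},{"dx": -0.0085,"dy": 0.0003,"dz": -0.0009,"ax": 0,"ay": 0,"az": 0},{"dx": -0.01,"dy": 0.0003,"dz": -0.0009,"ax": 0,"ay": 0,"az": 0},{"dx": -0.011,"dy": 0.0003,"dz": -0.0009,"ax": 0,"ay": 0,"az": 0},{"dx": -0.012,"dy": 0.0003,"dz": -0.0009,"ax": 0,"ay": 0,"az": 0},{"dx": -0.012,"dy": 0.0003,"dz": -0.0009,"ax": 0,"ay": 0,"az": 0}]'

```text
t: 37.5
tool_pos: [0.5469, 0.0358, 0.0338]
tcp_rot: [3.141, 0.0, 1.482]
ft_force: [-0.5, -0.6, -0.5]
gripper_width: 0.21
finger_force: 58.8
```

```bash
python3 avg2.py
python3 - <<'E'
from h import *
np.set_printoptions(precision=4,suppress=True)
for y in(-.014,-.022): look2("side",(.5315,-.0101,-.0895),(.544,y,-.09))
E
```

```text
37.7 [ 0.5471  0.0359  0.0338  1.4819 -0.1705  0.2718  0.1087  0.0081  0.0035
 -0.0116]
TCP stage mm 14.057064424547582 45.97251461665377 push 0.2557294076855327 lat(+x on tool) -0.19379901175052122
side plate [ 0.5442 -0.0215 -0.0813] 0.06 rel [ 0.0137 -0.0102  0.0082]
side plate [ 0.5443 -0.0212 -0.0829] 0.059 rel [ 0.0138 -0.01    0.0066]
```

Emit:
move_arm --targets '[{"dx": -0.0005,"dy": 0,"dz": 0,"ax": 0,"ay": 0,"az": 0},{"dx": -0.001,"dy": 0,"dz": 0,"ax": 0,"ay": 0,"az": 0},{"dx": -0.0015,"dy": 0,"dz": 0,"ax": 0,"ay": 0,"az": 0},{"dx": -0.002,"dy": 0,"dz": 0,"ax": 0,"ay": 0,"az": 0},{"dx": -0.0025,"dy": 0,"dz": 0,"ax": 0,"ay": 0,"az": 0},{"dx": -0.0025,"dy": 0,"dz": 0,"ax": 0,"ay": 0,"az": 0}]'

```text
t: 38.4
tool_pos: [0.5467, 0.0334, 0.0338]
tcp_rot: [3.142, 0.0, 1.482]
ft_force: [-0.3, 0.3, 0.0]
gripper_width: 0.212
finger_force: 58.8
```

```bash
python3 avg2.py
```

```text
38.6 [ 0.5467  0.0334  0.0338  1.4818  0.2705  0.3481  0.5333  0.018  -0.0054
 -0.0211]
TCP stage mm 13.895944418716264 43.51848271372901 push 0.3706431892893347 lat(+x on tool) 0.2387146551225256
```

Emit:
move_arm --targets '[{"dx": -0.0003,"dy": 0,"dz": 0,"ax": 0,"ay": 0,"az": 0},{"dx": -0.0006,"dy": 0,"dz": 0,"ax": 0,"ay": 0,"az": 0},{"dx": -0.0006,"dy": 0,"dz": 0,"ax": 0,"ay": 0,"az": 0}]'

```text
t: 38.9
tool_pos: [0.5466, 0.0329, 0.0338]
tcp_rot: [-3.142, 0.0, 1.482]
ft_force: [-0.1, 0.5, 0.2]
gripper_width: 0.213
finger_force: 58.8
```

Emit:
move_arm --targets '[{"dx": -0.0003,"dy": 0,"dz": 0,"ax": 0,"ay": 0,"az": 0},{"dx": -0.0006,"dy": 0,"dz": 0,"ax": 0,"ay": 0,"az": 0},{"dx": -0.0006,"dy": 0,"dz": 0,"ax": 0,"ay": 0,"az": 0}]'

```text
t: 39.2
tool_pos: [0.5466, 0.0323, 0.0338]
tcp_rot: [3.142, 0.0, 1.482]
ft_force: [-0.7, 0.8, -1.0]
gripper_width: 0.212
finger_force: 58.8
```

Emit:
move_arm --targets '[{"dx": -0.0003,"dy": 0,"dz": 0,"ax": 0,"ay": 0,"az": 0},{"dx": -0.0006,"dy": 0,"dz": 0,"ax": 0,"ay": 0,"az": 0},{"dx": -0.0006,"dy": 0,"dz": 0,"ax": 0,"ay": 0,"az": 0}]'

```text
t: 39.5
tool_pos: [0.5465, 0.0318, 0.0338]
tcp_rot: [-3.142, -0.0, 1.482]
ft_force: [-0.8, 0.7, -0.6]
gripper_width: 0.21
finger_force: 58.8
```

Emit:
move_arm --targets '[{"dx": -0.0003,"dy": 0,"dz": 0,"ax": 0,"ay": 0,"az": 0},{"dx": -0.0005,"dy": 0,"dz": 0,"ax": 0,"ay": 0,"az": 0},{"dx": -0.0005,"dy": 0,"dz": 0,"ax": 0,"ay": 0,"az": 0}]'

```text
t: 39.8
tool_pos: [0.5464, 0.0317, 0.0338]
tcp_rot: [-3.141, -0.001, 1.481]
ft_force: [-0.6, 5.0, -0.2]
gripper_width: 0.213
finger_force: 58.9
```

```bash
python3 avg2.py
```

```text
40.0 [ 0.5464  0.0317  0.0338  1.4814 -0.361   4.4249  0.2402  0.813   0.0341
 -0.0161]
TCP stage mm 13.777986700837923 41.80726008174614 push 4.375822356995546 lat(+x on tool) -0.7498317042298263
```

Emit:
move_arm --targets '[{"dx": -0.0002,"dy": 0,"dz": 0,"ax": 0,"ay": 0,"az": 0},{"dx": -0.0003,"dy": 0,"dz": 0,"ax": 0,"ay": 0,"az": 0},{"dx": -0.0003,"dy": 0,"dz": 0,"ax": 0,"ay": 0,"az": 0}]'

```text
t: 40.3
tool_pos: [0.5464, 0.0317, 0.0338]
tcp_rot: [-3.141, -0.001, 1.481]
ft_force: [-0.6, 5.4, 0.6]
gripper_width: 0.214
finger_force: 58.9
```

```bash
python3 avg2.py
```

```text
40.5 [ 0.5464  0.0317  0.0338  1.4812 -0.2869  5.9282  0.942   1.051   0.042
  0.005 ]
TCP stage mm 13.776498204724454 41.77830765486166 push 5.879747734274581 lat(+x on tool) -0.8086700454629148
```

5 N/mm here, so 0.5 mm more should give about 8.5 N.

Emit:
move_arm --targets '[{"dx": -0.0002,"dy": 0,"dz": 0,"ax": 0,"ay": 0,"az": 0},{"dx": -0.0004,"dy": 0,"dz": 0,"ax": 0,"ay": 0,"az": 0},{"dx": -0.0005,"dy": 0,"dz": 0,"ax": 0,"ay": 0,"az": 0},{"dx": -0.0005,"dy": 0,"dz": 0,"ax": 0,"ay": 0,"az": 0}]'

```text
t: 40.9
tool_pos: [0.5464, 0.0317, 0.0339]
tcp_rot: [-3.142, -0.002, 1.481]
ft_force: [-0.0, 8.5, 0.9]
gripper_width: 0.213
finger_force: 59.0
```

```bash
python3 avg2.py
```

```text
41.1 [ 0.5464  0.0317  0.0339  1.4808 -0.0859  7.3082  0.7441  1.3164 -0.0119
  0.0081]
TCP stage mm 13.785477944716696 41.73561937011511 push 7.272120321953416 lat(+x on tool) -0.730183209946042
```

Emit:
move_arm --targets '[{"dx": -0.0002,"dy": 0,"dz": 0,"ax": 0,"ay": 0,"az": 0},{"dx": -0.0004,"dy": 0,"dz": 0,"ax": 0,"ay": 0,"az": 0},{"dx": -0.0004,"dy": 0,"dz": 0,"ax": 0,"ay": 0,"az": 0},{"dx": -0.0004,"dy": 0,"dz": 0,"ax": 0,"ay": 0,"az": 0}]'

```text
t: 41.5
tool_pos: [0.5464, 0.0316, 0.0339]
tcp_rot: [-3.142, -0.003, 1.48]
ft_force: [-0.5, 9.0, 1.4]
gripper_width: 0.21
finger_force: 59.0
```

```bash
python3 avg2.py
```

```text
41.7 [0.5464 0.0316 0.0339 1.4805 0.0193 8.9203 0.932  1.51   0.0216 0.014 ]
TCP stage mm 13.798008530760322 41.68701674842307 push 8.887223647363365 lat(+x on tool) -0.7675698809685813
```

Emit:
move_arm --targets '[{"dx": 0.0001,"dy": 0,"dz": 0,"ax": 0,"ay": 0,"az": 0},{"dx": 0.0001,"dy": 0,"dz": 0,"ax": 0,"ay": 0,"az": 0},{"dx": 0.0001,"dy": 0,"dz": 0,"ax": 0,"ay": 0,"az": 0},{"dx": 0.0001,"dy": 0,"dz": 0,"ax": 0,"ay": 0,"az": 0},{"dx": 0.0001,"dy": 0,"dz": 0,"ax": 0,"ay": 0,"az": 0}]'

```text
t: 42.2
tool_pos: [0.5464, 0.0316, 0.0339]
tcp_rot: [-3.142, -0.003, 1.481]
ft_force: [0.1, 7.9, 1.1]
gripper_width: 0.21
finger_force: 59.0
```

Emit:
move_arm --targets '[{"dx": 0.0005,"dy": 0,"dz": 0,"ax": 0,"ay": 0,"az": 0},{"dx": 0.001,"dy": 0,"dz": 0,"ax": 0,"ay": 0,"az": 0},{"dx": 0.002,"dy": 0,"dz": 0,"ax": 0,"ay": 0,"az": 0},{"dx": 0.004,"dy": 0,"dz": 0,"ax": 0,"ay": 0,"az": 0},{"dx": 0.008,"dy": 0,"dz": 0,"ax": 0,"ay": 0,"az": 0},{"dx": 0.014,"dy": 0,"dz": 0,"ax": 0,"ay": 0,"az": 0},{"dx": 0.02,"dy": 0,"dz": -0.005,"ax": 0,"ay": 0,"az": 0},{"dx": 0.026,"dy": 0,"dz": -0.025,"ax": 0,"ay": 0,"az": 0},{"dx": 0.03,"dy": 0,"dz": -0.055,"ax": 0,"ay": 0,"az": 0},{"dx": 0.055,"dy": -0.025,"dz": -0.065,"ax": 0,"ay": 0,"az": 0},{"dx": 0.08,"dy": -0.055,"dz": -0.065,"ax": 0,"ay": 0,"az": 0},{"dx": 0.105,"dy": -0.085,"dz": -0.065,"ax": 0,"ay": 0,"az": 0},{"dx": 0.125,"dy": -0.105,"dz": -0.065,"ax": 0,"ay": 0,"az": 0},{"dx": 0.125,"dy": -0.105,"dz": -0.065,"ax": 0,"ay": 0,"az": 0},{"dx": 0.125,"dy": -0.105,"dz": -0.065,"ax": 0,"ay": 0,"az": 0}]'

```text
t: 43.7
tool_pos: [0.4531, 0.1646, 0.0993]
tcp_rot: [3.14, 0.0, 1.484]
ft_force: [-1.0, 0.3, -0.5]
gripper_width: 0.209
finger_force: 58.8
```

```bash
python3 avg2.py
python3 - <<'E'
from h import *
np.set_printoptions(precision=4,suppress=True)
for c,S in(("top",(.5264,-.0073,-.0877)),("side",(.5315,-.0101,-.0895))):
    p0=np.r_[np.array(S[:2])+[.0137,-.0165],-.085]
    f,p=look2(c,S,p0)
    q=proj(f,np.r_[p[:2],.018])[0].astype(int); print(f["pixels"][q[1],q[0]+2])
E
```

```text
43.9 [ 0.454   0.1637  0.0991  1.4816  0.4399 -0.5971  0.2643  0.0197  0.0065
  0.0025]
TCP stage mm -89.94314497940782 165.1267888289034 push -0.5560022270319905 lat(+x on tool) 0.4908184090145679
top plate [ 0.5387 -0.0241 -0.0971] 0.053 rel [ 0.0138 -0.0157 -0.0094]
[ 74 104  67]
side plate [ 0.5434 -0.0248 -0.0795] 0.059 rel [ 0.0132 -0.0136  0.01  ]
[119 156 106]
```

The plate sits in the corner: it's square, and its centre is about (13.5, -14.6) mm with the same x as when pressed. Now I'll lay the eraser down.

Emit:
move_arm --targets '[{"dx": -0.008,"dy": -0.007,"dz": 0.02,"ax": 0,"ay": 0,"az": 0},{"dx": -0.017,"dy": -0.0145,"dz": 0.045,"ax": 0,"ay": 0,"az": 0},{"dx": -0.017,"dy": -0.0145,"dz": 0.065,"ax": 0,"ay": 0,"az": 0},{"dx": -0.017,"dy": -0.0145,"dz": 0.072,"ax": 0,"ay": 0,"az": 0},{"dx": -0.017,"dy": -0.0145,"dz": 0.075,"ax": 0,"ay": 0,"az": 0},{"dx": -0.017,"dy": -0.0145,"dz": 0.075,"ax": 0,"ay": 0,"az": 0},{"dx": -0.017,"dy": -0.0145,"dz": 0.075,"ax": 0,"ay": 0,"az": 0}]'

```text
t: 44.7
tool_pos: [0.438, 0.1485, 0.0245]
tcp_rot: [3.14, -0.0, 1.482]
ft_force: [0.9, -0.9, 0.1]
gripper_width: 0.21
finger_force: 58.8
```

```bash
python3 avg2.py
```

```text
44.9 [ 0.4377  0.1485  0.0245  1.482  -0.0581  0.0839 -0.7804  0.033  -0.0105
 -0.001 ]
TCP stage mm -104.81519645229923 148.55041037826402 push 0.0784557461444185 lat(+x on tool) -0.06531367122357944
```

Emit:
move_arm --targets '[{"dx": 0,"dy": 0,"dz": 0.001,"ax": 0,"ay": 0,"az": 0},{"dx": 0,"dy": 0,"dz": 0.002,"ax": 0,"ay": 0,"az": 0},{"dx": 0,"dy": 0,"dz": 0.003,"ax": 0,"ay": 0,"az": 0},{"dx": 0,"dy": 0,"dz": 0.0034,"ax": 0,"ay": 0,"az": 0},{"dx": 0,"dy": 0,"dz": 0.0034,"ax": 0,"ay": 0,"az": 0}]'

```text
t: 45.4
tool_pos: [0.4369, 0.1483, 0.0206]
tcp_rot: [-3.142, 0.0, 1.482]
ft_force: [-1.0, -0.1, 4.7]
gripper_width: 0.216
finger_force: 59.3
```

```bash
python3 avg2.py
```

```text
45.6 [ 0.437   0.1483  0.0206  1.4818 -0.945  -0.0494  5.2272 -0.0126  0.1742
  0.0089]
TCP stage mm -105.53428757020855 148.31650962780506 push -0.13256414687932463 lat(+x on tool) -0.936926627957224
```

The eraser is resting on the desk at 5 N. I'll open the gripper and lift.

Emit:
move_arm --targets '[{"dx": 0,"dy": 0,"dz": -0.0005,"ax": 0,"ay": 0,"az": 0},{"dx": 0,"dy": 0,"dz": -0.0005,"ax": 0,"ay": 0,"az": 0},{"dx": 0,"dy": 0,"dz": -0.0005,"ax": 0,"ay": 0,"az": 0},{"dx": 0,"dy": 0,"dz": -0.0005,"ax": 0,"ay": 0,"az": 0},{"dx": 0,"dy": 0,"dz": -0.0005,"ax": 0,"ay": 0,"az": 0},{"dx": 0,"dy": 0,"dz": -0.0005,"ax": 0,"ay": 0,"az": 0},{"dx": 0,"dy": 0,"dz": -0.0005,"ax": 0,"ay": 0,"az": 0}]' --jaw 0

```text
t: 46.3
tool_pos: [0.4369, 0.1483, 0.0208]
tcp_rot: [-3.142, 0.0, 1.482]
ft_force: [0.8, 0.8, -0.2]
gripper_width: 1.0
finger_force: 0.0
```

Emit:
move_arm --targets '[{"dx": 0,"dy": 0,"dz": -0.01,"ax": 0,"ay": 0,"az": 0},{"dx": 0,"dy": 0,"dz": -0.03,"ax": 0,"ay": 0,"az": 0},{"dx": 0,"dy": 0,"dz": -0.07,"ax": 0,"ay": 0,"az": 0},{"dx": 0,"dy": 0,"dz": -0.12,"ax": 0,"ay": 0,"az": 0},{"dx": 0,"dy": 0,"dz": -0.17,"ax": 0,"ay": 0,"az": 0},{"dx": 0,"dy": 0,"dz": -0.2,"ax": 0,"ay": 0,"az": 0},{"dx": 0,"dy": 0,"dz": -0.2,"ax": 0,"ay": 0,"az": 0},{"dx": 0,"dy": 0,"dz": -0.2,"ax": 0,"ay": 0,"az": 0}]'

```text
t: 47.1
tool_pos: [0.4368, 0.1483, 0.2218]
tcp_rot: [3.14, -0.0, 1.482]
ft_force: [-0.1, -0.0, -0.5]
gripper_width: 1.0
finger_force: 0.0
```

Run:
```python
from h import *
np.set_printoptions(precision=4,suppress=True)
for c,S in(("top",(.5264,-.0073,-.0877)),("side",(.5315,-.0101,-.0895))):
    look2(c,S,np.r_[np.array(S[:2])+[.0137,-.0165],-.085])
    f=grab_frame(c)
    for s in silhouettes(c,"eraser")[:3]:
        P,u,v=pts(f,s["mask"]); r=cv2.minAreaRect((P[:,:2]*1000).astype(np.float32)); print(s["confidence"],np.percentile(P[:,2],[5,50,95]),r)
s=state(); print(s["t"],s["tool_pos"],s["gripper_width"],s["ft_force"])
```

```text
top plate [ 0.5386 -0.0241 -0.0912] 0.053 rel [ 0.0137 -0.0157 -0.0035]
0.52 [0.0078 0.0124 0.0164] ((511.9530944824219, -154.87411499023438), (42.78594207763672, 19.31416130065918), 2.2803311347961426)
side plate [ 0.5434 -0.0248 -0.0799] 0.058 rel [ 0.0132 -0.0136  0.0096]
0.55 [0.0064 0.0134 0.0162] ((513.9715576171875, -156.2691192626953), (43.68891906738281, 20.94561767578125), 3.256392002105713)
47.4 [0.4362 0.1482 0.2195] 0.9991400788506476 [ 0.9122 -0.4543  0.1294]
```

```bash
python3 -c "from station import *; print(job_done())"
```

```text
the job is handed in; nothing more can be done
None
```

I've handed the job in at about 47 s of the 72 s allowed: the plate sits square in the stage corner to within the cameras' 1–2 mm and about half a degree, pressed at about 8–9.5 N into the back fence (second try; the first, also about 9 N, jammed about 4° askew) and then about 9 N into the side fence, and the eraser was set down and released on the desk off the stage, though the gripper hid it from my final check.

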